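# Put the screws away and hold a panel out at its cut line

### The arm

A 6-joint arm with a two-finger parallel gripper is mounted at the origin on the work surface. World frame = base frame: x ahead of the robot, y to its left, z up, the work surface at z = 0. Lengths are in m, angles in rad, forces in N, time in s.
With the tool pointing down it reaches from about 0.3 to 0.75 m from the base axis. Payload 8.5 kg.
Tool frame: the origin (TCP) lies on the centre line of the jaws, within the pads' length; the fingertips stand 8 mm ahead of it and the grasp point (between the pads) lies 11 mm behind it; z points along the fingers, y is the direction in which the jaws open and shut (so a half turn about z gives the same grasp; the last joint's range is limited). The gripper opens to 85 mm and grips with 20 to 120 N. Pads are 22 mm wide; open, the fingers measure 114 mm over their backs; the gripper's body (76 mm by 85 mm) begins 54 mm behind the grasp point. The pads swing forward as they close: fully open they stand 13 mm farther back than shut.
Start: joints at [1.119, 0.381, 1.297, -0, 1.464, -0.215], TCP at [0.129, 0.535, 0.239] pointing down, gripper open.
Joint ranges: [-3.11, 3.11], [-0.89, 2.33], [0.22, 2.48], [-1.42, 4.56], [0.17, 2.85], [-2.88, 2.88]. Speed limits (rad/s): [2.39, 2.39, 3.14, 3.14, 3.14, 3.14].

### API

Orientations are given as a unit quaternion [x, y, z, w].
In Python, from bench import robot gives the robot as it stands.
- The arm moves only by the tool step_arm, never from a script. Its argument "series" is a list of rows, each an object with "xyz": the shift along the tool's x, y, z in mm, a list of three; "twist": the turn about the tool's z in rad. A call has 1 to 8 rows; each row shifts and turns the pose as measured when the row begins, along the tool's axes as they then stand; what a row does not reach is not made up. A row lasts 1/12 s, in which the tool goes at most 41.7 mm and 7.16 degrees, less where a joint would pass 70% of its speed; a pose out of reach is approached as far as the arm can. A call with a gripper value outside its range is refused whole. "fingers" is the opening, from 0 (shut) to 1 (fully open), set as the call begins (left out, the last holds). The fingers move at their own pace and stop on an object; "grip_force" is the grip in N (left out, the last holds). Time passes only in rows, so rows that do not move let the fingers close. It gives the time, the measured TCP pose, the force and the opening at its end, in the units of the state.
- robot.state(): the state, without advancing time (a new reading comes with each control period).
- robot.capture(name): name is "side" or "top"; returns a dict with "img" (480x640x3 uint8, red, green, blue), "range_z" (480x640 float32, m along the optical axis (not along the pixel's ray), 0 where there is no reading), "fx", "fy", "cx", "cy" (pixels), "xyz" and "rotation" of the camera in the world. Camera axes: x right, y down, z forward; pixel columns grow to the right and rows downward; lengths in m; the calibration is good to about 2 mm. A picture is of the moment at which its call begins.
- robot.job_done(): hands the job in, once; it reports no verdict.
Trained networks look in a picture, given as the dict that the camera call returned (one of the last four; its "shot" number tells which), for a name from the list of things; names that differ only in an ending like _2 or _b are one class to them, and where a whole thing is asked for, a point or a joint stands for the part that bears it (a point fixed in the world has none). Each returns a list of dicts, best first, with "score" (0 to 1); they miss things now and then, are a little off and sometimes report something else, mostly with a low value. They report only what shows in the picture. A call takes as long as a camera call. They do not tell look-alikes from the thing itself.
- robot.search_frame(picture, label): "point" ([column, row] in pixels, amid what is visible of it).
- robot.masks_of(picture, label): "region" (480x640 bool, what is visible of it) and "point" ([column, row] in pixels, amid what is visible of it).
- robot.mark_of(picture, label): "point" ([column, row] in pixels: a listed point, or the origin of a listed thing).
The state is a dict: "t": time; "joint_positions": joint angles; "qd": joint speeds; "effort": joint torques, N m; "ee_pos": TCP position; "ee_rot": TCP orientation; "wrist_force": force on the tool from outside, world axes, zero at the start; "wrist_torque": the same for the moment, N m; "grip_width": opening from 0.0 (shut) to 1.0 (fully open).
Only numpy, scipy, OpenCV 4.12 (cv2) and the standard library are available. Lean on these libraries where they do the work, as an engineer would, in place of code of your own. Each camera call takes 0.05 s, during which the arm holds its last target.

### The job

Put the orange box of screws into the open drawer and push the drawer fully shut; only then take the wooden panel on top by its batten and slide it, without lifting it, out over the drawer front until its red line lies right above the front edge of the unit, square to that edge. So far out the panel would tip over, so finish while still holding it by hand, flat on the unit, ready to be sawn: do not let go at the end. Leave the bottle, the mug and the tape roll where they stand.

Things in the scene. Friction and masses are not known exactly. Their poses are not given: they have to be found in the camera images.
- edge (a point): fixed low drawer unit, grey with a blue drawer front: 300 mm deep, 260 wide, 89 high, on the table. This point: middle of the front edge of its flat top (89 mm up). Axes: x level from the front to the back of the unit, y along the front edge, z up.
- unit_drawer0 (a joint): the unit's one drawer: how far it is pulled out, in m; 0 = fully shut. It slides along the edge point's x axis (opens towards -x), with about 1 N of friction, and stays where it is left.
- drawer_floor (a point): middle of the drawer's inner floor (moves with the drawer; axes as the edge point's, the floor lies 22 mm above the table). Inside, the drawer is 255 mm (x) by 218 mm (y) and its walls stand 45 mm above the floor; what is pulled out of the unit is open from above.
- unit_drawer0_handle (a point): middle of the drawer's dark bar handle, a round bar 11 mm thick, 120 mm long, parallel to the unit's front edge, 51 mm above the table and 35 mm out from the drawer's blue front face. Pushing it towards the unit shuts the drawer.
- screws_center (a point): centre of the closed orange box of screws with a small black clasp, 71 x 37 x 30 mm (x, y, z), about 0.15 kg, lying flat on the table, loose.
- cut_line (a point): middle of the red line, 5 mm wide, across the top face of the loose brown panel lying on the unit (300 mm long in x, 200 wide in y, 8 thick; 0.3 to 0.5 kg). On the top face, 195 mm from the outer end (-x, near the unit's front), 105 mm from the inner end. Axes: x from outer to inner end, y along the line, z up. The balance point lies about 30 mm to -x of the line.
- batten (a point): centre of the pale batten fixed across the top of the panel: 22 mm thick (x), 120 mm long (y), standing 30 mm above the panel's top face; this point is 15 mm above that face, and 65 mm from the red line towards the inner end (+x). Axes as the red line's. A good place to hold the panel.
- bottle: bystander: glass bottle, 60 mm across, 190 high; origin at its underside. Leave it.
- mug: bystander: blue mug, 80 mm across, 90 high; origin at its underside. Leave it.
- tape: bystander: cork-brown roll of tape lying flat, 90 mm across, 24 high; origin at its underside. Leave it.
There are look-alikes about, which are no part of the job. Of the things shaped like the part that bears screws_center, the orange one is meant.

How it is judged:
On the way, in this order (a step that is already met when the one before it is completed fails the run):
1. the box of screws lies in the open drawer, let go (x of screws_center in the frame of drawer_floor between -0.13 and 0.13 m and y of screws_center in the frame of drawer_floor between -0.115 and 0.115 m and z of screws_center in the frame of drawer_floor between 0.005 and 0.042 m and contact force between the fingers and screws below 0.05 N and value of joint unit_drawer0 above 0.03 m), for 0.2 s.
2. the drawer is fully shut with the screws inside, the panel not yet slid out (x of screws_center in the frame of drawer_floor between -0.13 and 0.13 m and y of screws_center in the frame of drawer_floor between -0.115 and 0.115 m and z of screws_center in the frame of drawer_floor between 0.005 and 0.042 m and value of joint unit_drawer0 below 0.006 m and x of cut_line in the frame of edge above 0.1 m), for 0.2 s.
3. the red line lies above the unit's front edge, square to it, the panel flat (x of cut_line in the frame of edge between -0.006 and 0.006 m and z of cut_line in the frame of edge between -0.004 and 0.014 m and angle between the x axis of cut_line and the x axis of edge, either way round below 0.07 rad and angle between cut_line's own z axis and vertical below 0.06 rad), for 0.2 s.
At the end, for the whole second after the job is handed in: Fingers hold the panel (0.5 N or more); it is at rest, flat (0.06 rad), raised at most 6 mm, its red line within 6 mm of the unit's front edge, square to 0.07 rad, sideways within 50 mm of the edge's middle, clear of the table; drawer shut to 6 mm with the screws in it (all of step 3 and x of screws_center in the frame of drawer_floor between -0.13 and 0.13 m and y of screws_center in the frame of drawer_floor between -0.115 and 0.115 m and z of screws_center in the frame of drawer_floor between 0.005 and 0.042 m and value of joint unit_drawer0 below 0.006 m and y of cut_line in the frame of edge between -0.05 and 0.05 m and contact force between the fingers and panel above 0.5 N and linear speed of panel below 0.02 m/s and contact force between panel and table below 0.05 N and contact force between the fingers and screws below 0.05 N); the arm keeps its last pose, push and grip.
It fails at once if the panel is lifted more than 25 mm off the unit (z of cut_line in the frame of edge above 0.033 m).
It fails at once if the panel tips by more than 0.2 rad (angle between cut_line's own z axis and vertical above 0.2 rad).
It fails at once if the bottle is moved more than 30 mm or knocked over (distance of bottle from where it was at the start of the episode above 0.03 m or angle between bottle's own z axis and vertical above 0.3 rad).
It fails at once if the mug is moved more than 30 mm or knocked over (distance of mug from where it was at the start of the episode above 0.03 m or angle between mug's own z axis and vertical above 0.3 rad).
It fails at once if the tape is moved more than 30 mm or knocked over (distance of tape from where it was at the start of the episode above 0.03 m or angle between tape's own z axis and vertical above 0.3 rad).
It also fails if it takes over 67 s, if anything falls off the work surface, if the arm or the gripper's body presses on something with over 40 N, if the wrist force passes 120 N, or if a joint passes its speed limit or range.

## Working session

There is one attempt and no reset: what is moved stays moved. The work goes in short steps, Python scripts to look and compute and a tool call to move; the robot and the scene stay as the last step left them, time stands still between calls to the robot, and variables do not carry over. Pictures are saved under pics/ and viewed, and the job is handed in when it is done.

Besides the shell and the picture viewer there is one more tool, called after "Request:" in YAML: its name, and indented under it one key for each argument. step_arm: Moves the arm, as the interface text tells. Its arguments: {"type":"object","properties":{"series":{"type":"array","items":{"type":"object","properties":{"xyz":{"type":"array","items":{"type":"number"}},"twist":{"type":"number"}}}},"fingers":{"type":"number"},"grip_force":{"type":"number"}},"required":["series"]}

```bash
mkdir -p pics; cat > h.py <<'E'
import numpy as np,cv2,pickle
from bench import robot
def save(n,img,scale=1):
    im=cv2.cvtColor(img,cv2.COLOR_RGB2BGR)
    if scale!=1: im=cv2.resize(im,None,fx=scale,fy=scale,interpolation=cv2.INTER_CUBIC)
    cv2.imwrite('pics/'+n+'.png',im)
def R(c):
    r=np.array(c['rotation'],float)
    if r.size==4:
        from scipy.spatial.transform import Rotation
        return Rotation.from_quat(r).as_matrix()
    return r.reshape(3,3)
def px2w(c,u,v,z=None):
    d=np.array([(u-c['cx'])/c['fx'],(v-c['cy'])/c['fy'],1.0]);o=np.array(c['xyz'])
    w=R(c)@d
    if z is None:
        return o+w*c['range_z'][int(round(v)),int(round(u))]
    return o+w*(z-o[2])/w[2]
def cloud(c):
    v,u=np.mgrid[0:480,0:640];r=c['range_z']
    p=np.stack([(u-c['cx'])/c['fx']*r,(v-c['cy'])/c['fy']*r,r],-1)
    P=p@R(c).T+np.array(c['xyz']);P[r==0]=np.nan
    return P
E
python3 - <<'E'
from h import *
for n in['top','side']:
    c=robot.capture(n);save(n+'0',c['img']);pickle.dump(c,open(n+'0.pkl','wb'))
    print(n,c['xyz'],c['rotation'],c['fx'],c['shot'])
    for l in['edge','drawer_floor','unit_drawer0_handle','screws_center','cut_line','batten','bottle','mug','tape']:
        for m in robot.mark_of(c,l):
            u,v=m['point']
            print(l,round(m['score'],2),np.round([u,v]),np.round(px2w(c,u,v),3))
print(robot.state())
E
```

```text
top [ 0.26695085 -0.00521989  1.32672316] [ 0.71409119 -0.693543    0.07348331 -0.06059769] 459.31386209297176 1
edge 0.56 [297. 211.] [0.589 0.032 0.09 ]
drawer_floor 0.64 [299. 214.] [0.598 0.029 0.021]
unit_drawer0_handle 0.93 [366. 208.] [ 0.629 -0.171 -0.007]
screws_center 0.96 [438. 306.] [ 0.34  -0.371  0.029]
screws_center 0.87 [439. 259.] [ 0.476 -0.379  0.026]
screws_center 0.61 [405. 270.] [ 0.44  -0.279  0.032]
cut_line 0.56 [224. 209.] [0.584 0.231 0.101]
batten 0.71 [198. 212.] [0.567 0.296 0.128]
bottle 0.93 [151. 225.] [0.542 0.439 0.064]
mug 0.64 [477. 299.] [ 0.359 -0.462  0.088]
tape 0.93 [432. 199.] [ 0.66  -0.369  0.001]
side [-0.22458741 -0.9234923   1.3015743 ] [ 0.87282172 -0.30848083  0.12293292 -0.35764414] 581.496997490244 2
edge 0.57 [339. 230.] [0.609 0.038 0.076]
drawer_floor 0.84 [338. 244.] [0.599 0.029 0.025]
drawer_floor 0.4 [277. 184.] [0.565 0.294 0.112]
unit_drawer0_handle 0.91 [385. 272.] [ 0.613 -0.162  0.053]
screws_center 0.93 [405. 358.] [ 0.465 -0.397  0.031]
screws_center 0.93 [363. 382.] [ 0.334 -0.383  0.033]
screws_center 0.79 [366. 338.
[... 254 characters left out ...]

{'t': 1.0, 'joint_positions': array([ 1.11873058e+00,  3.80596184e-01,  1.29742874e+00,  1.29776909e-05,
        1.46359594e+00, -2.15284392e-01]), 'qd': array([ 6.04378540e-05,  2.67398923e-05, -1.57398816e-03,  6.33766268e-04,
        1.75482565e-03,  8.26586371e-04]), 'effort': array([ 2.40672314e-03, -4.48351049e+01, -2.31462425e+01, -9.62599438e-05,
        6.82679711e-04,  1.95983228e-05]), 'ee_pos': array([0.1289947 , 0.53463086, 0.23931475]), 'ee_rot': array([ 1.18114994e-01,  9.92999923e-01, -1.12118956e-05, -1.07146453e-05]), 'wrist_force': array([-0.26189322,  0.06487284,  0.08028588]), 'wrist_torque': array([0.00716371, 0.02808608, 0.00713055]), 'grip_width': 0.9978114725617665}
```

View pics/top0.png

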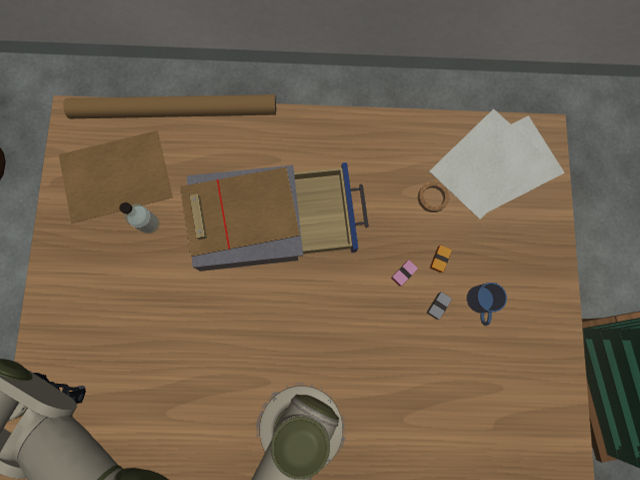

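View pics/side0.png

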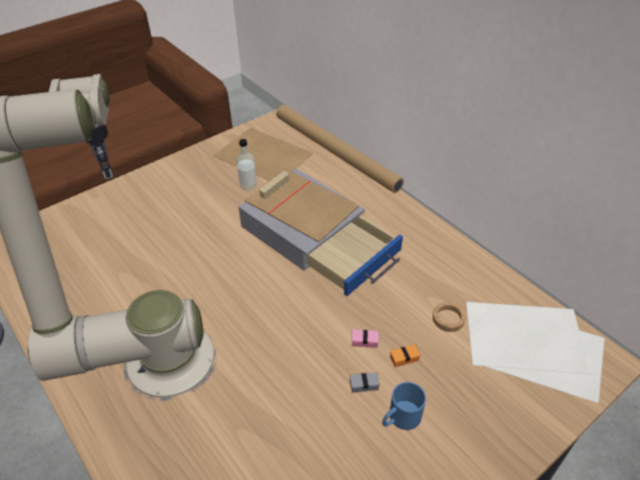

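```bash
python3 - <<'E'
from h import *
c=pickle.load(open('top0.pkl','rb'));save('crop_boxes',c['img'][230:340,370:520],5)
c=pickle.load(open('side0.pkl','rb'));save('crop_boxes2',c['img'][310:450,330:470],4)
E
```

```text
(no output)
```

View pics/crop_boxes.png

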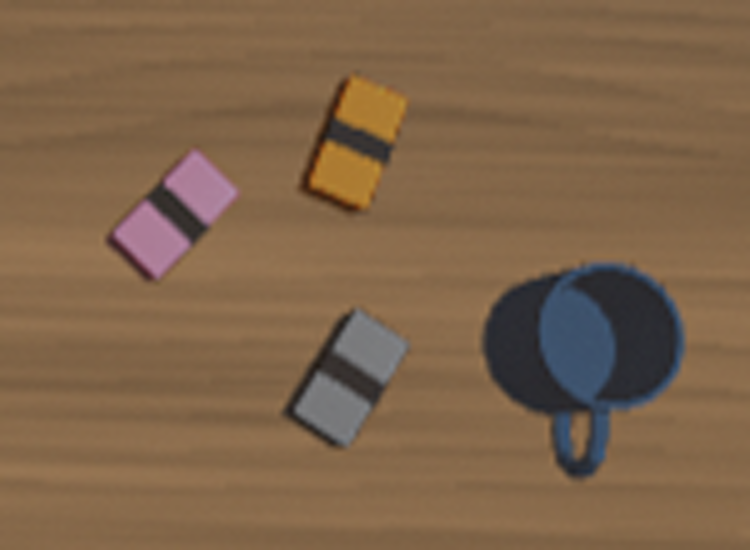

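View pics/crop_boxes2.png

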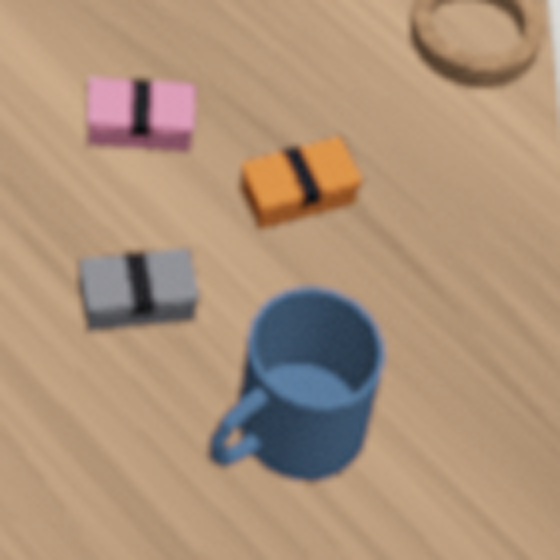

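The orange box is at (441,258) in the top view. The look-alikes are grey (439,306) and pink (405,272), and the crops confirm orange is the right choice. Next I'll measure everything.

```bash
cat > m.py <<'E'
from h import *
def rect(P):
    P=P[np.isfinite(P).all(1)]
    r=cv2.minAreaRect((P[:,:2]*1000).astype(np.float32));b=cv2.boxPoints(r)
    return np.round(r[0],1),np.round(r[1],1),round(r[2],1),np.round(b).tolist(),len(P)
def clean(m):
    n,l,s,_=cv2.connectedComponentsWithStats(m.astype(np.uint8))
    return l==1+np.argmax(s[1:,4])
def report(c):
    P=cloud(c);hsv=cv2.cvtColor(c['img'],cv2.COLOR_RGB2HSV);h,s,v=[hsv[...,i].astype(int) for i in range(3)]
    X,Y,Z=P[...,0],P[...,1],P[...,2]
    for nm,m in [('orange top',(h>8)&(h<24)&(s>170)&(v>120)&(Z>.02)&(Z<.05)&(Y<-.2)),
      ('red',((h<6)|(h>172))&(s>150)&(Z>.08)&(Z<.12)&(X>.35)),
      ('batten',(Z>.117)&(Z<.14)&(Y>.0)&(Y<.37)&(X>.4)&(X<.75)),
      ('panel top',(Z>.0935)&(Z<.105)&(Y>-.2)&(Y<.4)&(X>.4)&(X<.8)),
      ('unit+panel',(Z>.08)&(Z<.105)&(Y>-.2)&(Y<.4)&(X>.4)&(X<.8)),
      ('unit top',(Z>.08)&(Z<.0935)&(Y>-.2)&(Y<.4)&(X>.4)&(X<.8)&(s<70)),
      ('blue',(h>100)&(h<125)&(s>120)&(Y>-.25)&(Y<.1)&(X>.4)),
      ('bar',(Y<-.14)&(Y>-.26)&(X>.45)&(X<.75)&(Z>.035)&(s<110)&~((h>100)&(s>120)))]:
        if m.sum()<5: print(nm,'none');continue
        m=clean(m);print(nm,'z',round(float(np.nanmedian(Z[m])),4),*rect(P[m]))
if __name__=='__main__':
    for n in['top0','side0']:
        print(n);report(pickle.load(open(n+'.pkl','rb')))
E
python3 m.py
```

```text
top0
orange top z 0.03 [ 458.2 -376.9] [35.7 27.9] 71.0 [[439.0, -389.0], [466.0, -398.0], [477.0, -365.0], [451.0, -355.0]] 119
red z 0.0986 [572.2 235. ] [195.6   4.8] 12.9 [[476.0, 216.0], [477.0, 211.0], [668.0, 255.0], [667.0, 259.0]] 119
batten z 0.1282 [556.9 298.7] [120.7  23.3] 12.9 [[495.0, 297.0], [501.0, 274.0], [618.0, 301.0], [613.0, 324.0]] 401
panel top z 0.0983 [582.5 190.7] [216.8 304.2] 13.4 [[442.0, 314.0], [512.0, 18.0], [723.0, 68.0], [653.0, 364.0]] 7102
unit+panel z 0.0971 [570.9 188. ] [262.5 317.4] 8.1 [[419.0, 327.0], [463.0, 12.0], [723.0, 49.0], [679.0, 364.0]] 9835
unit top z 0.0898 [572.2 179.1] [262.6 299.4] 8.0 [[421.0, 309.0], [463.0, 13.0], [723.0, 49.0], [681.0, 346.0]] 2366
blue z 0.0768 [ 614.4 -114.7] [250.6  13.6] 8.3 [[489.0, -126.0], [491.0, -139.0], [739.0, -103.0], [737.0, -90.0]] 382
bar z 0.0553 [ 619.1 -153.9] [125.8  26.8] 0.5 [[556.0, -141.0], [556.0, -168.0], [682.0, -167.0], [682.0, -140.0]] 185
side0
orange top z 0.0281 [ 453.8 -381.3] [30.7 30.8] 75.2 [[435.0, -392.0], [465.0, -400.0], [473.0, -370.0], [443.0, -362.0]] 56
red none
batten z 0.1276 [556.  298.7] [126.4  30.9] 12.7 [[491.0, 300.0], [498.0, 270.0], [621.0, 298.0], [614.0, 328.0]] 250
panel top z 0.0988 [580.9 188.3] [232.8 315.5] 11.5 [[435.0, 320.0], [498.0, 10.0], [726.0, 57.0], [663.0, 366.0]] 3698
unit+panel z 0.097 [568.2 187.6] [270.6 326.4] 7.5 [[413.0, 332.0], [455.0, 8.0], [724.0, 44.0], [681.0, 367.0]] 5424
unit top z 0.0895 [568.2 178.7] [268.9 306.7] 8.3 [[413.0, 311.0], [457.0, 7.0], [723.0, 46.0], [679.0, 350.0]] 1260
blue z 0.0603 [ 609.5 -119.2] [254.4  15.7] 7.6 [[482.0, -128.0], [484.0, -144.0], [737.0, -110.0], [735.0, -95.0]] 796
bar z 0.0565 [ 616.7 -149.8] [128.9  30.5] 7.7 [[551.0, -143.0], [555.0, -174.0], [683.0, -156.0], [678.0, -126.0]] 164
```

```bash
python3 - <<'E'
from m import *
c=pickle.load(open('top0.pkl','rb'));P=cloud(c);Z=P[...,2];X=P[...,0];Y=P[...,1]
# everything raised near the orange box
m=(Z>.02)&(Z<.05)&(abs(X-.47)<.055)&(abs(Y+.377)<.05)
m=clean(m);print(rect(P[m]),np.nanmedian(Z[m]))
E
cat > d.py <<'E'
# usage: d.py x y z yaw_deg (mm)  -> tool-frame delta
import sys
from h import *
from scipy.spatial.transform import Rotation as Ro
s=robot.state();p=np.array(s['ee_pos'])*1000;M=Ro.from_quat(s['ee_rot']).as_matrix()
yaw=np.degrees(np.arctan2(M[1,1],M[0,1]))
print('t',round(s['t'],2),'p',p.round(1),'yaw',yaw.round(2),'tilt',np.degrees(np.arccos(-M[2,2])).round(2),'F',np.round(s['wrist_force'],1),'T',np.round(s['wrist_torque'],2),'w',round(s['grip_width'],3),'q',np.round(s['joint_positions'],2))
if len(sys.argv)>4:
    t=np.array([float(a) for a in sys.argv[1:4]]);y=float(sys.argv[4])
    d=M.T@(t-p);dy=(y-yaw+90)%180-90
    n=np.linalg.norm(d)
    print('tool delta',d.round(1),'norm',n.round(1),'rows>=',n/41.7,'twist',round(-np.radians(dy),4))
E
python3 d.py 470 -378 150 71
```

```text
(array([ 477.3, -384.3]), array([38.7, 71.9]), 68.1, [[437.0, -389.0], [503.0, -416.0], [518.0, -380.0], [451.0, -353.0]], 329) 0.029710356793812398
t 1.0 p [129.  534.6 239.3] yaw 76.43 tilt 0.0 F [-0.3  0.1  0.1] T [0.01 0.03 0.01] w 0.998 q [ 1.12  0.38  1.3   0.    1.46 -0.22]
tool delta [-545.6 -807.2   89.3] norm 978.3 rows>= 23.4614849954168 twist 0.0948
```

Request:
step_arm:
  series:
    - {"xyz":[-26,-26,0]}
    - {"xyz":[-26,-26,0]}
    - {"xyz":[-26,-26,0]}
    - {"xyz":[-26,-26,0]}
    - {"xyz":[-26,-26,0]}
    - {"xyz":[-26,-26,0]}
    - {"xyz":[-26,-26,0]}
    - {"xyz":[-26,-26,0]}
  fingers: 0.75

```text
validation failed for argument at $.se...
```

Request:
step_arm:
  series:
    - {"xyz":[-26,-26,0]}
    - {"xyz":[-26,-26,0]}
    - {"xyz":[-26,-26,0]}
    - {"xyz":[-26,-26,0]}
    - {"xyz":[-26,-26,0]}
    - {"xyz":[-26,-26,0]}
    - {"xyz":[0,-30,0]}
    - {"xyz":[0,-30,0]}

```text
validation failed for argument at $.se...
```

```bash
python3 d.py 477 -384 120 68
```

```text
t 1.0 p [129.  534.6 239.3] yaw 76.43 tilt 0.0 F [-0.3  0.1  0.1] T [0.01 0.03 0.01] w 0.998 q [ 1.12  0.38  1.3   0.    1.46 -0.22]
tool delta [-553.8 -811.4  119.3] norm 989.6 rows>= 23.730423767698912 twist 0.1472
```

Each row needs a twist value.

Request:
step_arm:
  series:
    - {"xyz":[-26,-26,0],"twist":0}
    - {"xyz":[-26,-26,0],"twist":0}
    - {"xyz":[-26,-26,0],"twist":0}
    - {"xyz":[-26,-26,0],"twist":0}
    - {"xyz":[-26,-26,0],"twist":0}
    - {"xyz":[-26,-26,0],"twist":0}
    - {"xyz":[-26,-26,0],"twist":0}
    - {"xyz":[-26,-26,0],"twist":0}
  fingers: 0.75

```text
t: 1.67
ee_pos: [0.2848, 0.2784, 0.2383]
ee_rot: [0.112, 0.994, 0.001, 0.001]
wrist_force: [1.4, 1.0, 0.2]
grip_width: 0.754
```

Request:
step_arm:
  series:
    - {"xyz":[-26,-26,0],"twist":0}
    - {"xyz":[-26,-26,0],"twist":0}
    - {"xyz":[-26,-26,0],"twist":0}
    - {"xyz":[-26,-26,0],"twist":0}
    - {"xyz":[-26,-26,0],"twist":0}
    - {"xyz":[-26,-26,0],"twist":0}
    - {"xyz":[0,-30,0],"twist":0}
    - {"xyz":[0,-30,0],"twist":0}

```text
t: 2.33
ee_pos: [0.3952, 0.0181, 0.2394]
ee_rot: [0.113, 0.994, 0.002, 0.004]
wrist_force: [0.8, 0.2, 0.5]
grip_width: 0.749
```

```bash
python3 d.py 477 -384 120 68
```

```text
t 2.33 p [395.2  18.1 239.4] yaw 77.03 tilt 0.49 F [0.8 0.2 0.5] T [-0.05 -0.05  0.02] w 0.749 q [-0.26  0.1   1.68  0.01  1.35 -1.6 ]
tool delta [-169.1 -374.1  118.8] norm 427.4 rows>= 10.249154634726706 twist 0.1576
```

Request:
step_arm:
  series:
    - {"xyz":[-15,-36,5],"twist":0.03}
    - {"xyz":[-15,-36,5],"twist":0.03}
    - {"xyz":[-15,-36,5],"twist":0.03}
    - {"xyz":[-15,-36,5],"twist":0.03}
    - {"xyz":[-15,-36,5],"twist":0.03}
    - {"xyz":[-15,-36,5],"twist":0}
    - {"xyz":[-15,-36,5],"twist":0}
    - {"xyz":[-15,-36,5],"twist":0}

```text
t: 3.0
ee_pos: [0.4155, -0.3076, 0.1998]
ee_rot: [0.191, 0.982, 0.002, 0.007]
wrist_force: [1.3, 1.0, 1.0]
grip_width: 0.75
```

```bash
python3 d.py 477 -384 120 68
```

```text
t 3.0 p [ 415.5 -307.6  199.8] yaw 68.01 tilt 0.82 F [1.3 1.  1. ] T [ 0.05 -0.03 -0.  ] w 0.75 q [-0.87  0.35  1.46  0.01  1.32 -2.06]
tool delta [-84.6 -48.3  80.6] norm 126.4 rows>= 3.0316341959021664 twist 0.0003
```

Request:
step_arm:
  series:
    - {"xyz":[-20,-12,20],"twist":0}
    - {"xyz":[-20,-12,20],"twist":0}
    - {"xyz":[-20,-12,20],"twist":0}
    - {"xyz":[-20,-12,20],"twist":0}
    - {"xyz":[0,0,0],"twist":0}
    - {"xyz":[0,0,0],"twist":0}

```text
t: 3.5
ee_pos: [0.473, -0.3959, 0.1151]
ee_rot: [0.196, 0.981, 0.0, 0.008]
wrist_force: [-0.4, -0.3, 0.1]
grip_width: 0.748
```

```bash
python3 d.py 477 -384 24 68; python3 - <<'E'
from m import *
c=robot.capture('side');save('s1',c['img'][300:460,320:480],4)
E
```

```text
t 3.5 p [ 473.  -395.9  115.1] yaw 67.43 tilt 0.88 F [-0.4 -0.3  0.1] T [ 0.01 -0.   -0.07] w 0.748 q [-0.89  0.6   1.3   0.01  1.24 -2.07]
tool delta [ 2.3 12.2 91.1] norm 92.0 rows>= 2.205931629147645 twist -0.0099
```

View pics/s1.png

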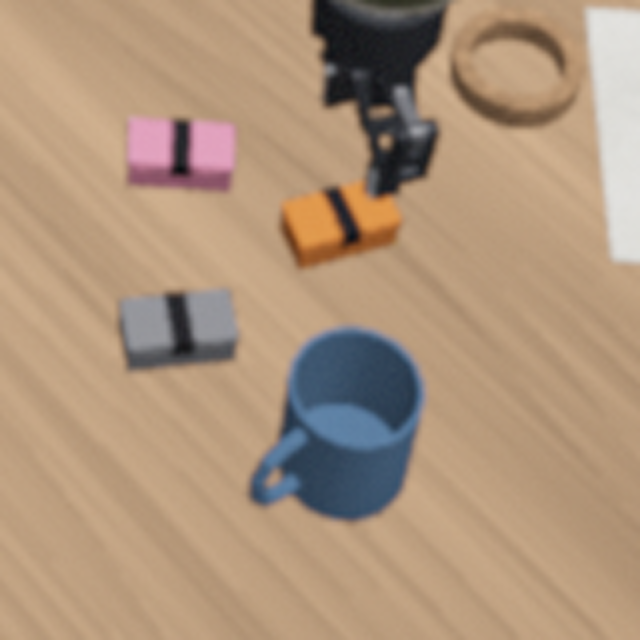

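Request:
step_arm:
  series:
    - {"xyz":[1,6,20],"twist":-0.01}
    - {"xyz":[1,6,20],"twist":0}
    - {"xyz":[0,0,20],"twist":0}
    - {"xyz":[0,0,12],"twist":0}
    - {"xyz":[0,0,0],"twist":0}

```text
t: 3.97
ee_pos: [0.477, -0.3822, 0.0472]
ee_rot: [0.19, 0.982, -0.003, 0.011]
wrist_force: [-0.1, 0.5, 0.0]
grip_width: 0.751
```

```bash
python3 d.py 477 -384 13 68
```

```text
t 3.97 p [ 477.  -382.2   47.2] yaw 68.12 tilt 1.31 F [-0.1  0.5  0. ] T [ 0.03  0.   -0.03] w 0.751 q [-0.87  0.67  1.39  0.01  1.06 -2.07]
tool delta [ 0.2 -1.6 34.2] norm 34.2 rows>= 0.8207886746921068 twist 0.002
```

Request:
step_arm:
  series:
    - {"xyz":[0,-1,12],"twist":0}
    - {"xyz":[0,0,12],"twist":0}
    - {"xyz":[0,0,9],"twist":0}
    - {"xyz":[0,0,0],"twist":0}

```text
t: 4.3
ee_pos: [0.4782, -0.3832, 0.018]
ee_rot: [0.189, 0.982, -0.005, 0.014]
wrist_force: [0.1, 0.9, 0.3]
grip_width: 0.754
```

```bash
python3 d.py 477 -384 13 68
```

```text
t 4.3 p [ 478.2 -383.2   18. ] yaw 68.2 tilt 1.66 F [0.1 0.9 0.3] T [0.   0.03 0.05] w 0.754 q [-0.87  0.71  1.41  0.01  0.99 -2.07]
tool delta [ 1.  -1.2  5. ] norm 5.2 rows>= 0.12424663917454047 twist 0.0034
```

Request:
step_arm:
  series:
    - {"xyz":[0,0,4],"twist":0}
    - {"xyz":[0,0,0],"twist":0}
    - {"xyz":[0,0,0],"twist":0}
    - {"xyz":[0,0,0],"twist":0}
    - {"xyz":[0,0,0],"twist":0}
    - {"xyz":[0,0,0],"twist":0}
  fingers: 0
  grip_force: 35

```text
t: 4.8
ee_pos: [0.4789, -0.3839, 0.016]
ee_rot: [0.189, 0.982, -0.006, 0.015]
wrist_force: [-0.5, -0.2, -0.7]
grip_width: 0.422
```

Request:
step_arm:
  series:
    - {"xyz":[0,0,-10],"twist":0}
    - {"xyz":[0,0,-25],"twist":0}
    - {"xyz":[0,0,-25],"twist":0}
    - {"xyz":[0,0,-25],"twist":0}
    - {"xyz":[0,0,-25],"twist":0}
    - {"xyz":[0,0,-20],"twist":0}
    - {"xyz":[0,0,0],"twist":0}

```text
t: 5.38
ee_pos: [0.4745, -0.3808, 0.1547]
ee_rot: [0.189, 0.982, -0.005, 0.014]
wrist_force: [0.7, -0.4, -1.2]
grip_width: 0.426
```

```bash
python3 d.py 604 -43 160 98; python3 - <<'E'
from m import *
c=robot.capture('side');save('s2',c['img'][200:440,250:490],2.5)
E
```

```text
t 5.38 p [ 474.5 -380.8  154.7] yaw 68.2 tilt 1.68 F [ 0.7 -0.4 -1.2] T [-0.02  0.    0.03] w 0.426 q [-0.87  0.54  1.28  0.01  1.29 -2.07]
tool delta [  5.  361.7  -7. ] norm 361.8 rows>= 8.6762372185885 twist -0.5202
```

View pics/s2.png

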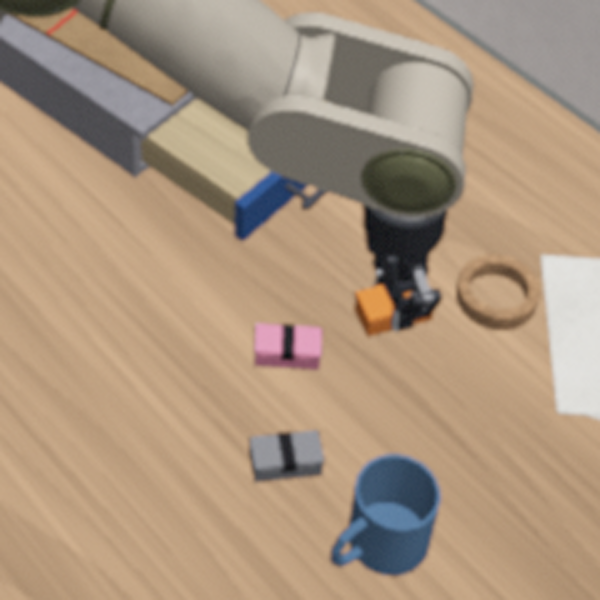

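Request:
step_arm:
  series:
    - {"xyz":[0,30,0],"twist":0}
    - {"xyz":[0,38,0],"twist":0}
    - {"xyz":[0,38,0],"twist":0}
    - {"xyz":[0,38,0],"twist":0}
    - {"xyz":[0,38,0],"twist":0}
    - {"xyz":[0,38,0],"twist":0}
    - {"xyz":[0,38,0],"twist":0}
    - {"xyz":[0,38,0],"twist":0}

```text
t: 6.1
ee_pos: [0.583, -0.1001, 0.1429]
ee_rot: [0.196, 0.981, -0.003, 0.007]
wrist_force: [0.7, -1.5, -1.9]
grip_width: 0.424
```

Request:
step_arm:
  series:
    - {"xyz":[0,0,0],"twist":-0.1}
    - {"xyz":[0,0,0],"twist":-0.1}
    - {"xyz":[0,0,0],"twist":-0.1}
    - {"xyz":[0,0,0],"twist":-0.1}
    - {"xyz":[0,0,0],"twist":-0.1}
    - {"xyz":[0,0,0],"twist":0}

```text
t: 6.6
ee_pos: [0.5816, -0.0882, 0.1343]
ee_rot: [-0.07, 0.998, -0.0, -0.001]
wrist_force: [-0.5, 0.3, -1.3]
grip_width: 0.423
```

```bash
python3 d.py 604 -43 100 98
```

```text
t 6.6 p [581.6 -88.2 134.3] yaw 98.03 tilt 0.12 F [-0.5  0.3 -1.3] T [ 0.02 -0.04  0.01] w 0.423 q [-0.35  0.54  1.35 -0.    1.26 -2.06]
tool delta [-28.6  41.6  34.2] norm 61.0 rows>= 1.4621162275077182 twist 0.0006
```

Request:
step_arm:
  series:
    - {"xyz":[-14,21,0],"twist":0}
    - {"xyz":[-14,21,0],"twist":0}
    - {"xyz":[0,0,15],"twist":0}
    - {"xyz":[0,0,15],"twist":0}
    - {"xyz":[0,0,0],"twist":0}

```text
t: 7.02
ee_pos: [0.6023, -0.0407, 0.099]
ee_rot: [-0.061, 0.998, 0.001, -0.004]
wrist_force: [-0.5, -0.5, -2.3]
grip_width: 0.425
```

```bash
python3 d.py 604 -45 42 98
```

```text
t 7.02 p [602.3 -40.7  99. ] yaw 97.03 tilt 0.48 F [-0.5 -0.5 -2.3] T [0.02 0.04 0.03] w 0.425 q [-0.26  0.6   1.34 -0.    1.21 -1.96]
tool delta [-1.6 -4.6 56.9] norm 57.1 rows>= 1.3704692269586667 twist -0.0169
```

Request:
step_arm:
  series:
    - {"xyz":[-1,-3,15],"twist":0}
    - {"xyz":[0,-2,15],"twist":0}
    - {"xyz":[0,0,15],"twist":0}
    - {"xyz":[0,0,6],"twist":0}
    - {"xyz":[0,0,0],"twist":0}

```text
t: 7.43
ee_pos: [0.6027, -0.0462, 0.0457]
ee_rot: [-0.055, 0.998, 0.001, -0.006]
wrist_force: [0.4, 0.1, -2.1]
grip_width: 0.425
```

```bash
python3 d.py 604 -45 40 98
```

```text
t 7.43 p [602.7 -46.2  45.7] yaw 96.34 tilt 0.65 F [ 0.4  0.1 -2.1] T [-0.01  0.04  0.02] w 0.425 q [-0.27  0.67  1.39 -0.    1.09 -1.95]
tool delta [-1.5  1.1  5.7] norm 6.0 rows>= 0.14424570974236434 twist -0.029
```

Request:
step_arm:
  series:
    - {"xyz":[0,0,4],"twist":0}
    - {"xyz":[0,0,3],"twist":0}
    - {"xyz":[0,0,0],"twist":0}

```text
t: 7.68
ee_pos: [0.6031, -0.0467, 0.0398]
ee_rot: [-0.054, 0.999, 0.001, -0.005]
wrist_force: [0.0, -0.3, -2.0]
grip_width: 0.421
```

```bash
python3 d.py 604 -45 40 98
```

```text
t 7.68 p [603.1 -46.7  39.8] yaw 96.18 tilt 0.57 F [ 0.  -0.3 -2. ] T [ 0.01 -0.01  0.  ] w 0.421 q [-0.27  0.68  1.39 -0.    1.08 -1.95]
tool delta [-1.1  1.6 -0.2] norm 1.9 rows>= 0.045984156797570216 twist -0.0317
```

Request:
step_arm:
  series:
    - {"xyz":[0,0,1],"twist":0}
    - {"xyz":[0,0,0],"twist":0}
    - {"xyz":[0,0,0],"twist":0}
    - {"xyz":[0,0,0],"twist":0}
  fingers: 0.65

```text
t: 8.02
ee_pos: [0.6043, -0.047, 0.041]
ee_rot: [-0.054, 0.999, 0.0, -0.003]
wrist_force: [0.7, 0.6, 0.4]
grip_width: 0.65
```

Request:
step_arm:
  series:
    - {"xyz":[0,0,-15],"twist":0}
    - {"xyz":[0,0,-20],"twist":0}
    - {"xyz":[0,0,-30],"twist":0}
    - {"xyz":[0,0,-30],"twist":0}
    - {"xyz":[0,0,-25],"twist":0}
    - {"xyz":[0,0,0],"twist":0}

```text
t: 8.52
ee_pos: [0.6046, -0.0467, 0.1663]
ee_rot: [-0.054, 0.999, 0.0, -0.004]
wrist_force: [0.7, -0.6, 0.2]
grip_width: 0.651
```

```bash
python3 d.py 626 -205 150 98; python3 - <<'E'
from m import *
c=robot.capture('side');save('s3',c['img'][150:350,230:480],3);pickle.dump(c,open('s3.pkl','wb'))
report(c)
E
```

```text
t 8.52 p [604.6 -46.7 166.3] yaw 96.15 tilt 0.43 F [ 0.7 -0.6  0.2] T [ 0.06 -0.01  0.01] w 0.651 q [-0.27  0.54  1.25 -0.    1.36 -1.95]
tool delta [  -4.5 -159.7   16.1] norm 160.6 rows>= 3.8501523536358553 twist -0.0323
orange top none
red none
batten z 0.1274 [553.9 296.4] [120.8  31.8] 11.9 [[492.0, 300.0], [498.0, 268.0], [616.0, 293.0], [610.0, 324.0]] 252
panel top z 0.0989 [582.7 188.8] [228.4 313.7] 12.5 [[437.0, 317.0], [505.0, 11.0], [728.0, 61.0], [660.0, 367.0]] 3470
unit+panel z 0.0971 [569. 188.] [268.1 328. ] 7.6 [[414.0, 333.0], [458.0, 8.0], [723.0, 43.0], [680.0, 368.0]] 5149
unit top z 0.0895 [561.1 177.1] [248.3 309.1] 8.0 [[417.0, 313.0], [460.0, 7.0], [706.0, 41.0], [663.0, 347.0]] 1224
blue z 0.0604 [ 610.4 -117.7] [251.7  17.1] 8.4 [[485.0, -127.0], [487.0, -144.0], [736.0, -108.0], [734.0, -91.0]] 799
bar z 0.0562 [ 616.6 -152.6] [127.5  25.6] 5.6 [[552.0, -146.0], [554.0, -172.0], [681.0, -159.0], [679.0, -134.0]] 160
```

View pics/s3.png

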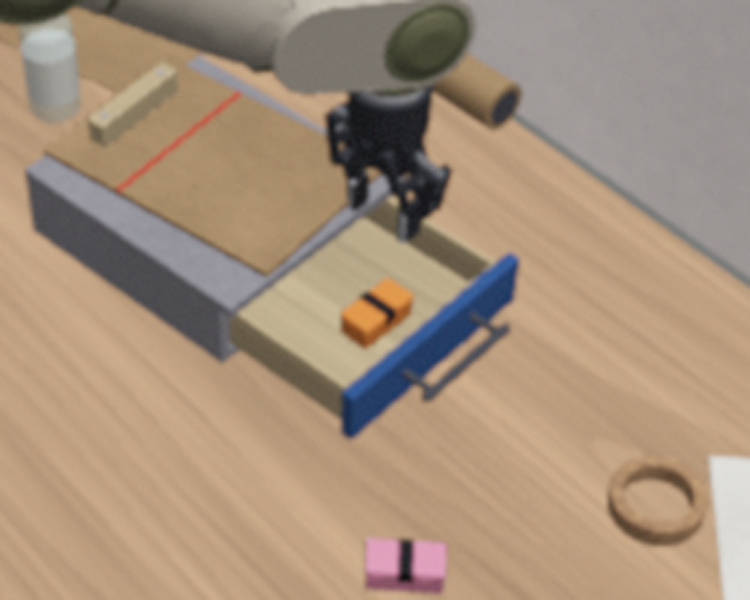

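Request:
step_arm:
  series:
    - {"xyz":[0,-35,0],"twist":-0.03}
    - {"xyz":[-2,-37,0],"twist":0}
    - {"xyz":[-2,-37,0],"twist":0}
    - {"xyz":[0,-37,0],"twist":0}
    - {"xyz":[0,-10,0],"twist":0}
    - {"xyz":[0,0,0],"twist":0}
  fingers: 0

```text
t: 9.07
ee_pos: [0.6274, -0.2042, 0.1585]
ee_rot: [-0.072, 0.997, 0.003, -0.008]
wrist_force: [-0.4, 1.4, -0.8]
grip_width: 0.001
```

```bash
python3 d.py 626 -205 46 98
```

```text
t 9.07 p [ 627.4 -204.2  158.5] yaw 98.2 tilt 0.95 F [-0.4  1.4 -0.8] T [-0.02  0.01 -0.03] w 0.001 q [-0.49  0.64  1.07 -0.    1.44 -2.21]
tool delta [ -0.2  -1.3 112.5] norm 112.5 rows>= 2.6973023606079325 twist 0.0035
```

Request:
step_arm:
  series:
    - {"xyz":[0,0,25],"twist":0}
    - {"xyz":[0,0,25],"twist":0}
    - {"xyz":[0,0,25],"twist":0}
    - {"xyz":[0,0,25],"twist":0}
    - {"xyz":[0,0,8],"twist":0}
    - {"xyz":[0,0,0],"twist":0}

```text
t: 9.57
ee_pos: [0.6241, -0.1978, 0.0438]
ee_rot: [-0.072, 0.997, 0.004, -0.009]
wrist_force: [0.8, -0.7, -0.1]
grip_width: -0.004
```

```bash
python3 d.py 606 -68 47 98;  python3 - <<'E'
from m import *
c=robot.capture('side');save('s4',c['img'][200:350,300:500],4)
E
```

```text
t 9.57 p [ 624.1 -197.8   43.8] yaw 98.28 tilt 1.17 F [ 0.8 -0.7 -0.1] T [-0.02 -0.04 -0.01] w -0.004 q [-0.49  0.75  1.22 -0.    1.19 -2.2 ]
tool delta [ -0.8 131.1  -1.9] norm 131.1 rows>= 3.1434747851493126 twist 0.0048
```

View pics/s4.png

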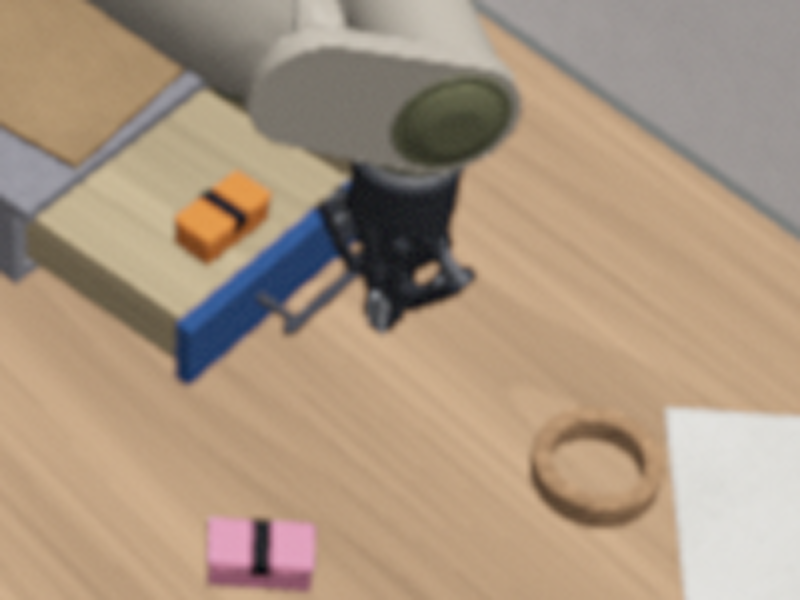

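Request:
step_arm:
  series:
    - {"xyz":[0,12,-1],"twist":0}
    - {"xyz":[0,12,0],"twist":0}
    - {"xyz":[0,12,0],"twist":0}
    - {"xyz":[0,12,0],"twist":0}
    - {"xyz":[0,12,0],"twist":0}
    - {"xyz":[0,12,0],"twist":0}
    - {"xyz":[0,12,0],"twist":0}
    - {"xyz":[0,12,0],"twist":0}

```text
t: 10.28
ee_pos: [0.6116, -0.0945, 0.0535]
ee_rot: [-0.072, 0.997, 0.001, -0.004]
wrist_force: [0.3, -2.2, -1.2]
grip_width: -0.003
```

```bash
python3 d.py 606 -68 47 98;  python3 - <<'E'
from m import *
c=robot.capture('side');save('s5',c['img'][200:350,300:500],4);report(c)
E
```

```text
t 10.28 p [611.6 -94.5  53.5] yaw 98.31 tilt 0.43 F [ 0.3 -2.2 -1.2] T [-0.27 -0.07  0.06] w -0.003 q [-0.34  0.68  1.34 -0.    1.13 -2.06]
tool delta [ 1.7 27.   6.5] norm 27.9 rows>= 0.6678916766228779 twist 0.0055
orange top none
red none
batten z 0.1273 [550.6 296.7] [116.9  30.8] 12.1 [[490.0, 299.0], [497.0, 269.0], [611.0, 294.0], [605.0, 324.0]] 231
panel top z 0.0988 [540.8 179.6] [198.2 310.9] 5.0 [[429.0, 326.0], [456.0, 16.0], [653.0, 33.0], [626.0, 343.0]] 2799
unit+panel z 0.0969 [544.  178.4] [216.7 318.4] 8.5 [[413.0, 320.0], [460.0, 5.0], [675.0, 37.0], [628.0, 352.0]] 4270
unit top z 0.0895 [544.9 172.4] [216.7 306.3] 8.4 [[415.0, 308.0], [460.0, 5.0], [675.0, 37.0], [630.0, 340.0]] 1220
blue z 0.0583 [559.  -57.2] [169.6  50.4] 0.5 [[474.0, -33.0], [474.0, -83.0], [644.0, -82.0], [644.0, -31.0]] 532
bar z 0.317 [ 596.8 -153.9] [27.1 78.2] 89.4 [[558.0, -167.0], [636.0, -168.0], [636.0, -141.0], [558.0, -140.0]] 638
```

View pics/s5.png

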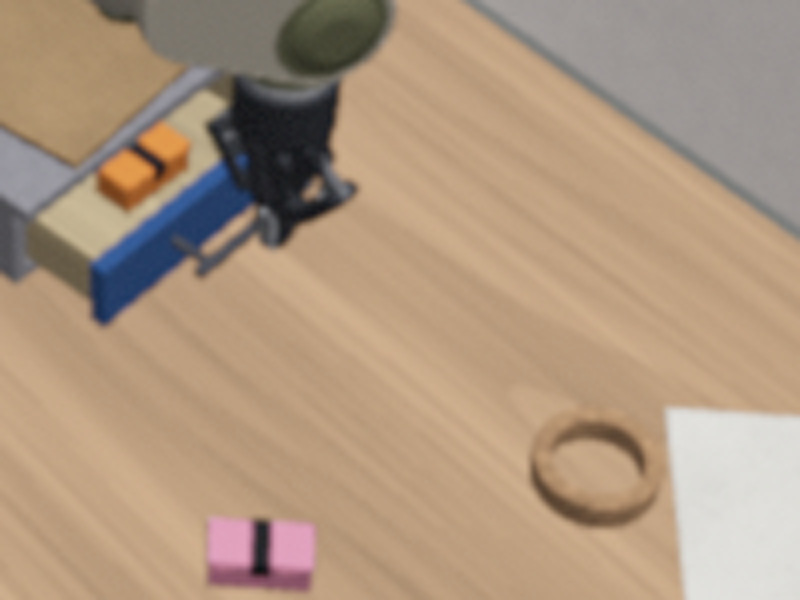

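Request:
step_arm:
  series:
    - {"xyz":[0,2,6],"twist":0}
    - {"xyz":[0,8,5],"twist":0}
    - {"xyz":[0,10,2],"twist":0}
    - {"xyz":[0,10,1],"twist":0}
    - {"xyz":[0,10,1],"twist":0}
    - {"xyz":[0,10,1],"twist":0}
    - {"xyz":[0,8,0],"twist":0}

```text
t: 10.92
ee_pos: [0.602, -0.03, 0.0357]
ee_rot: [-0.073, 0.997, 0.001, -0.004]
wrist_force: [0.8, -0.4, -0.1]
grip_width: -0.003
```

```bash
python3 d.py 606 -68 47 98;  python3 - <<'E'
from m import *
c=robot.capture('side');save('s6',c['img'][200:350,300:500],4)
E
```

```text
t 10.92 p [602.  -30.   35.7] yaw 98.33 tilt 0.46 F [ 0.8 -0.4 -0.1] T [-0.21 -0.07 -0.03] w -0.003 q [-0.25  0.68  1.4  -0.    1.07 -1.96]
tool delta [  1.7 -38.2 -11.4] norm 39.9 rows>= 0.9559545275288619 twist 0.0057
```

View pics/s6.png

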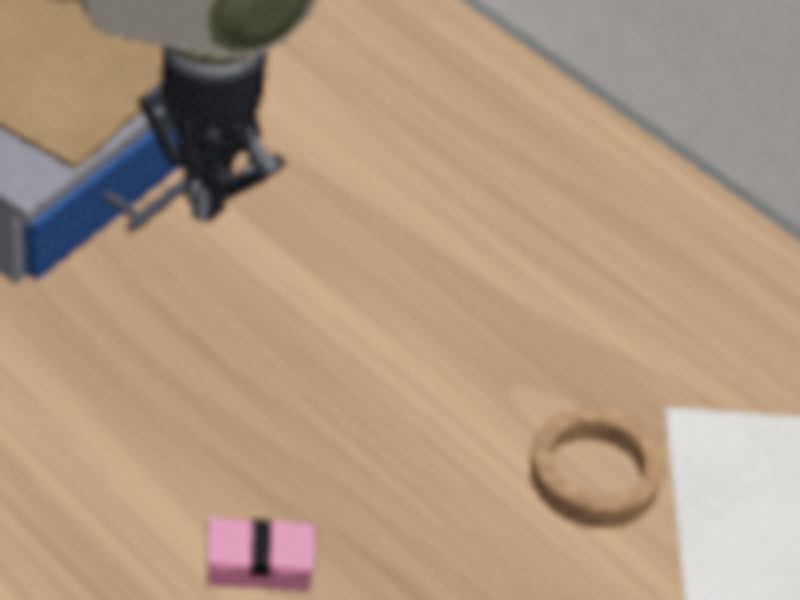

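Request:
step_arm:
  series:
    - {"xyz":[0,5,-5],"twist":0}
    - {"xyz":[0,6,-3],"twist":0}
    - {"xyz":[0,6,0],"twist":0}
    - {"xyz":[0,6,0],"twist":0}

```text
t: 11.3
ee_pos: [0.6009, -0.0249, 0.0413]
ee_rot: [-0.074, 0.997, -0.017, -0.004]
wrist_force: [-1.9, -30.7, -0.3]
grip_width: -0.0
```

```bash
python3 d.py
```

```text
t 11.3 p [600.9 -24.9  41.3] yaw 98.49 tilt 2.01 F [ -1.9 -30.7  -0.3] T [-4.73  0.24  0.09] w -0.0 q [-0.22  0.67  1.41 -0.04  1.06 -1.92]
```

Request:
step_arm:
  series:
    - {"xyz":[0,-8,0],"twist":0}
    - {"xyz":[0,-20,0],"twist":0}
    - {"xyz":[0,-20,0],"twist":0}
    - {"xyz":[0,0,0],"twist":0}

```text
t: 11.63
ee_pos: [0.6082, -0.0759, 0.0441]
ee_rot: [-0.073, 0.997, -0.019, -0.004]
wrist_force: [0.6, -1.8, 0.5]
grip_width: 0.002
```

Request:
step_arm:
  series:
    - {"xyz":[0,0,-20],"twist":0}
    - {"xyz":[0,0,-35],"twist":0}
    - {"xyz":[0,0,-35],"twist":0}
    - {"xyz":[0,0,-35],"twist":0}
    - {"xyz":[0,0,-35],"twist":0}
    - {"xyz":[0,0,0],"twist":0}
  fingers: 0.7

```text
t: 12.13
ee_pos: [0.6072, -0.0673, 0.2098]
ee_rot: [-0.072, 0.997, -0.016, -0.008]
wrist_force: [0.8, -0.5, 0.5]
grip_width: 0.701
```

```bash
python3 d.py 557 299 220 103;  python3 - <<'E'
from m import *
c=robot.capture('side');save('s7',c['img'][120:360,220:480],3)
c=robot.capture('top');save('t7',c['img'][120:300,120:420],2.6);report(c);pickle.dump(c,open('t7.pkl','wb'))
E
```

```text
t 12.13 p [607.2 -67.3 209.8] yaw 98.28 tilt 2.0 F [ 0.8 -0.5  0.5] T [0.   0.01 0.  ] w 0.701 q [-0.29  0.51  1.16 -0.03  1.47 -2.  ]
tool delta [ -2.7 369.2 -21.5] norm 369.8 rows>= 8.869143067990015 twist -0.0824
orange top none
red z 0.0989 [572.5 234.9] [198.    4.9] 13.1 [[476.0, 215.0], [477.0, 210.0], [669.0, 255.0], [668.0, 260.0]] 120
batten z 0.1283 [556.8 298.4] [121.5  23. ] 12.7 [[495.0, 296.0], [500.0, 274.0], [619.0, 301.0], [614.0, 323.0]] 395
panel top z 0.0983 [582.8 190.5] [211.5 303.7] 12.9 [[446.0, 315.0], [514.0, 19.0], [720.0, 66.0], [652.0, 362.0]] 6551
unit+panel z 0.0976 [571.3 188.1] [261.8 317.2] 8.1 [[419.0, 327.0], [464.0, 13.0], [723.0, 49.0], [679.0, 363.0]] 8170
unit top z 0.0897 [461.  170.2] [ 47.7 181.1] 13.1 [[417.0, 253.0], [458.0, 77.0], [505.0, 87.0], [464.0, 264.0]] 735
blue none
bar none
```

View pics/s7.png

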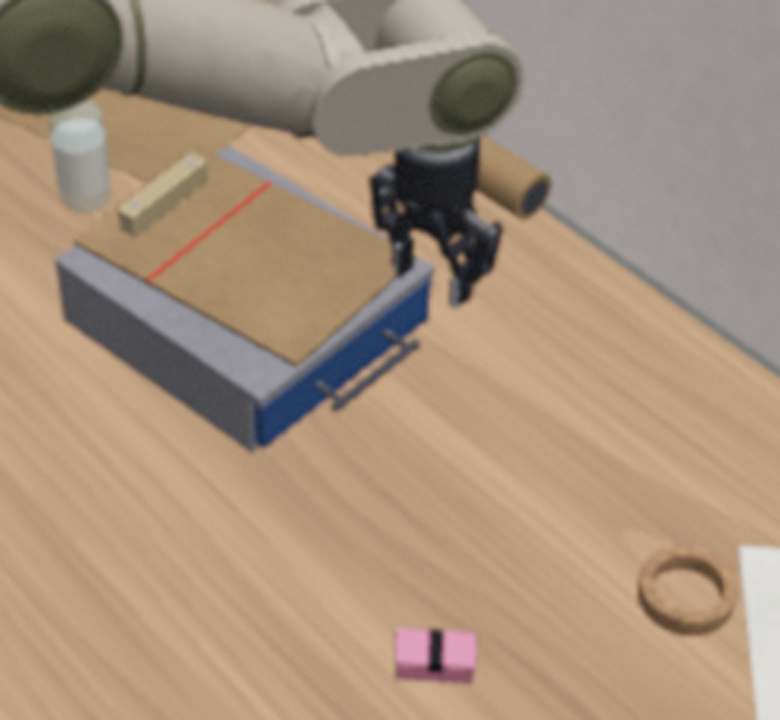

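View pics/t7.png

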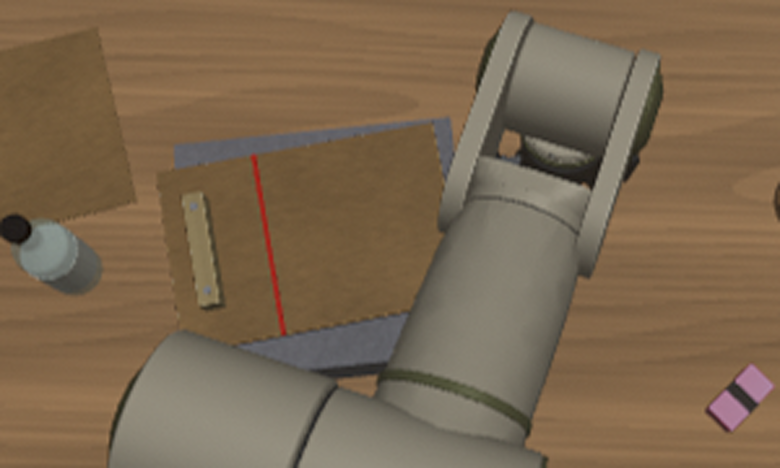

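Request:
step_arm:
  series:
    - {"xyz":[0,25,0],"twist":-0.02}
    - {"xyz":[0,38,0],"twist":-0.02}
    - {"xyz":[0,38,0],"twist":-0.02}
    - {"xyz":[0,38,0],"twist":-0.02}
    - {"xyz":[0,38,0],"twist":0}
    - {"xyz":[0,38,0],"twist":0}
    - {"xyz":[0,38,0],"twist":0}
    - {"xyz":[0,38,0],"twist":0}

```text
t: 12.9
ee_pos: [0.5401, 0.2244, 0.1833]
ee_rot: [-0.108, 0.994, -0.012, -0.024]
wrist_force: [0.1, 0.5, 0.2]
grip_width: 0.701
```

```bash
python3 d.py 557 299 200 103
```

```text
t 12.9 p [540.1 224.4 183.3] yaw 102.42 tilt 3.12 F [0.1 0.5 0.2] T [ 0.03 -0.05 -0.03] w 0.701 q [ 0.2   0.51  1.25 -0.02  1.43 -1.58]
tool delta [-31.6  68.9 -19.7] norm 78.3 rows>= 1.8777502676331934 twist -0.0101
```

Request:
step_arm:
  series:
    - {"xyz":[0,0,0],"twist":0}
    - {"xyz":[0,0,0],"twist":0}

```text
t: 13.07
ee_pos: [0.5356, 0.2317, 0.1796]
ee_rot: [-0.112, 0.993, -0.012, -0.028]
wrist_force: [0.5, -0.4, -0.3]
grip_width: 0.7
```

```bash
cat >> d.py <<'E'
print('tool z lean deg: along tool y (jaw)',np.degrees(-np.arcsin(M[2,1])).round(2),'along tool x',np.degrees(-np.arcsin(M[2,0])).round(2), 'world',np.degrees(M[:2,2]).round(2))
E
python3 d.py 557 299 200 103
```

```text
t 13.07 p [535.6 231.7 179.6] yaw 102.92 tilt 3.48 F [ 0.5 -0.4 -0.3] T [ 0.04 -0.06 -0.02] w 0.7 q [ 0.21  0.51  1.26 -0.02  1.43 -1.58]
tool delta [-34.6  60.5 -23.5] norm 73.5 rows>= 1.7634730276804484 twist -0.0014
tool z lean deg: along tool y (jaw) 0.98 along tool x -3.34 world [-3.03 -1.7 ]
```

Request:
step_arm:
  series:
    - {"xyz":[0,0,0],"twist":0}
    - {"xyz":[0,0,0],"twist":0}
    - {"xyz":[0,0,0],"twist":0}
    - {"xyz":[0,0,0],"twist":0}
    - {"xyz":[0,0,0],"twist":0}
    - {"xyz":[0,0,0],"twist":0}

```text
t: 13.57
ee_pos: [0.5354, 0.228, 0.1763]
ee_rot: [-0.11, 0.993, -0.012, -0.031]
wrist_force: [0.9, 0.3, -0.7]
grip_width: 0.701
```

```bash
python3 d.py 557 299 200 103
```

```text
t 13.57 p [535.4 228.  176.3] yaw 102.65 tilt 3.84 F [ 0.9  0.3 -0.7] T [-0.01 -0.06  0.04] w 0.701 q [ 0.21  0.51  1.26 -0.02  1.43 -1.58]
tool delta [-34.9  64.2 -27.1] norm 77.9 rows>= 1.8681283259326467 twist -0.006
tool z lean deg: along tool y (jaw) 0.99 along tool x -3.71 world [-3.4  -1.78]
```

Request:
step_arm:
  series:
    - {"xyz":[0,0,0],"twist":0}
    - {"xyz":[0,0,0],"twist":0}
    - {"xyz":[0,0,0],"twist":0}
    - {"xyz":[0,0,0],"twist":0}

```text
t: 13.9
ee_pos: [0.536, 0.2268, 0.1767]
ee_rot: [-0.109, 0.994, -0.012, -0.031]
wrist_force: [0.5, 0.4, 0.5]
grip_width: 0.697
```

```bash
python3 d.py 557 299 200 103; python3 - <<'E'
from h import *
for i in range(4):
    robot.capture('top'); s=robot.state(); print(s['t'],np.round(s['ee_pos'],4),np.round(s['ee_rot'],4),np.round(s['joint_positions'],4))
E
```

```text
t 13.9 p [536.  226.8 176.7] yaw 102.54 tilt 3.8 F [0.5 0.4 0.5] T [ 0.03  0.02 -0.  ] w 0.697 q [ 0.21  0.51  1.26 -0.02  1.43 -1.58]
tool delta [-34.5  65.5 -26.7] norm 78.7 rows>= 1.8873562605092526 twist -0.0081
tool z lean deg: along tool y (jaw) 1.0 along tool x -3.67 world [-3.36 -1.77]
13.95 [0.536  0.2269 0.1767] [-0.1089  0.9935 -0.0121 -0.0309] [ 0.2051  0.5144  1.2607 -0.0184  1.4302 -1.5809]
14.0 [0.536  0.2269 0.1767] [-0.109   0.9935 -0.0121 -0.0309] [ 0.2052  0.5144  1.2608 -0.0184  1.4303 -1.5809]
14.05 [0.5359 0.2269 0.1766] [-0.109   0.9935 -0.0122 -0.031 ] [ 0.2053  0.5145  1.2608 -0.0184  1.4303 -1.5809]
14.1 [0.5359 0.227  0.1766] [-0.109   0.9935 -0.0122 -0.0309] [ 0.2053  0.5145  1.2608 -0.0184  1.4302 -1.5809]
```

Request:
step_arm:
  series:
    - {"xyz":[0,0,-10],"twist":0}
    - {"xyz":[0,0,-10],"twist":0}
    - {"xyz":[0,0,-10],"twist":0}
    - {"xyz":[0,0,-10],"twist":0}
    - {"xyz":[0,0,-10],"twist":0}

```text
t: 14.52
ee_pos: [0.5383, 0.2287, 0.2292]
ee_rot: [-0.109, 0.993, -0.012, -0.033]
wrist_force: [-0.4, -0.9, -0.6]
grip_width: 0.701
```

```bash
python3 d.py 557 299 200 103
```

```text
t 14.52 p [538.3 228.7 229.2] yaw 102.58 tilt 4.02 F [-0.4 -0.9 -0.6] T [ 0.05  0.   -0.03] w 0.701 q [ 0.21  0.48  1.16 -0.02  1.57 -1.58]
tool delta [-35.4  65.   25.7] norm 78.4 rows>= 1.879633525655922 twist -0.0073
tool z lean deg: along tool y (jaw) 0.99 along tool x -3.89 world [-3.58 -1.81]
```

Request:
step_arm:
  series:
    - {"xyz":[-17,32,0],"twist":0}

```text
t: 14.6
ee_pos: [0.5487, 0.2607, 0.2315]
ee_rot: [-0.107, 0.994, -0.013, -0.031]
wrist_force: [0.6, -0.6, 1.3]
grip_width: 0.701
```

```bash
cat > settle.py <<'E'
import sys
from h import *
n=int(sys.argv[1]) if len(sys.argv)>1 else 3
for i in range(n):
    robot.capture('top'); s=robot.state(); print(round(s['t'],2),np.round(s['ee_pos'],4),np.round(s['qd'],3)[:3])
E
python3 settle.py 4; python3 d.py 557 299 180 103
```

```text
14.65 [0.5491 0.268  0.2295] [-0.012 -0.002  0.094]
14.7 [0.5484 0.2664 0.2285] [-0.036 -0.015  0.071]
14.75 [0.548 0.265 0.228] [-0.028 -0.013  0.043]
14.8 [0.5478 0.2641 0.2278] [-0.021 -0.009  0.021]
t 14.8 p [547.8 264.1 227.8] yaw 102.65 tilt 4.01 F [-1.3  0.2  0.4] T [-0.03 -0.03 -0.02] w 0.701 q [ 0.26  0.52  1.09 -0.01  1.59 -1.53]
tool delta [-19.8  32.8  46. ] norm 59.9 rows>= 1.4356921107445502 twist -0.0061
tool z lean deg: along tool y (jaw) 1.0 along tool x -3.88 world [-3.56 -1.82]
```

Request:
step_arm:
  series:
    - {"xyz":[-20,33,10],"twist":-0.006}

```text
t: 14.88
ee_pos: [0.5599, 0.2967, 0.219]
ee_rot: [-0.111, 0.993, -0.013, -0.031]
wrist_force: [1.8, -1.0, 0.9]
grip_width: 0.703
```

```bash
python3 settle.py 4; python3 d.py 557 299 118 103
```

```text
14.93 [0.5599 0.3041 0.2141] [-0.011 -0.002  0.09 ]
14.98 [0.5592 0.3024 0.214 ] [-0.038 -0.042  0.041]
15.03 [0.5592 0.301  0.2148] [-0.028 -0.035  0.015]
15.08 [0.5592 0.3001 0.2155] [-0.019 -0.024  0.006]
t 15.08 p [559.2 300.1 215.5] yaw 103.02 tilt 4.07 F [ 0.1 -0.8  0.6] T [-0.   -0.06 -0.01] w 0.702 q [ 0.31  0.58  1.02 -0.01  1.61 -1.49]
tool delta [-4.3  1.1 97.5] norm 97.6 rows>= 2.340037284655905 twist 0.0004
tool z lean deg: along tool y (jaw) 1.0 along tool x -3.95 world [-3.62 -1.86]
```

Request:
step_arm:
  series:
    - {"xyz":[-1,0,14],"twist":0}
    - {"xyz":[-1,0,14],"twist":0}
    - {"xyz":[-1,0,14],"twist":0}
    - {"xyz":[-1,0,14],"twist":0}

```text
t: 15.42
ee_pos: [0.5611, 0.2955, 0.1641]
ee_rot: [-0.111, 0.993, -0.012, -0.028]
wrist_force: [0.7, 0.3, -1.1]
grip_width: 0.699
```

```bash
python3 settle.py 4; python3 d.py 557 299 113 103
```

```text
15.47 [0.5602 0.295  0.1611] [ 0.002  0.003 -0.026]
15.52 [0.5603 0.2952 0.1624] [ 0.007 -0.02  -0.055]
15.57 [0.5609 0.2957 0.1638] [ 0.008 -0.017 -0.04 ]
15.62 [0.5613 0.2961 0.1646] [ 0.007 -0.008 -0.019]
t 15.62 p [561.3 296.1 164.6] yaw 102.84 tilt 3.56 F [ 1.3 -0.3  0.5] T [-0.   -0.02  0.03] w 0.699 q [ 0.3   0.61  1.11 -0.01  1.48 -1.49]
tool delta [ 0.4  4.7 51.7] norm 51.9 rows>= 1.24479384929704 twist -0.0028
tool z lean deg: along tool y (jaw) 1.02 along tool x -3.41 world [-3.1  -1.75]
```

Request:
step_arm:
  series:
    - {"xyz":[0,3,14],"twist":0}
    - {"xyz":[0,2,14],"twist":0}

```text
t: 15.78
ee_pos: [0.5609, 0.2998, 0.1418]
ee_rot: [-0.111, 0.993, -0.011, -0.024]
wrist_force: [-0.3, 0.3, -0.2]
grip_width: 0.703
```

```bash
python3 settle.py 3; python3 d.py 557 299 113 103; python3 - <<'E'
from m import *
c=robot.capture('side');save('s8',c['img'][120:280,200:400],4)
E
```

```text
15.83 [0.56   0.2998 0.1393] [-0.002  0.003 -0.013]
15.88 [0.56   0.2997 0.1402] [-0.002 -0.017 -0.036]
15.93 [0.5604 0.2997 0.141 ] [-0.001 -0.011 -0.023]
t 15.93 p [560.4 299.7 141. ] yaw 102.79 tilt 3.18 F [ 0.5 -0.   0.1] T [0.01 0.04 0.04] w 0.701 q [ 0.31  0.63  1.15 -0.01  1.42 -1.48]
tool delta [ 2.   0.5 28.2] norm 28.3 rows>= 0.6777016822946378 twist -0.0037
tool z lean deg: along tool y (jaw) 1.0 along tool x -3.02 world [-2.72 -1.65]
```

View pics/s8.png

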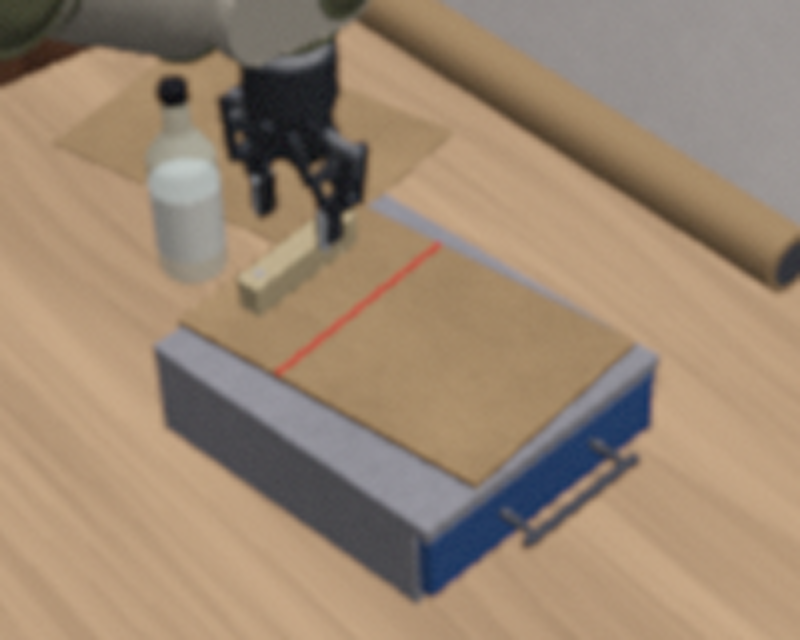

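Request:
step_arm:
  series:
    - {"xyz":[1,0,12],"twist":-0.004}
    - {"xyz":[1,0,12],"twist":0}

```text
t: 16.15
ee_pos: [0.5599, 0.2991, 0.1223]
ee_rot: [-0.113, 0.993, -0.011, -0.02]
wrist_force: [-0.4, -0.6, 0.4]
grip_width: 0.701
```

```bash
python3 settle.py 3; python3 d.py 557 299 114 103
```

```text
16.2 [0.5591 0.2988 0.1203] [ 0.001  0.003 -0.015]
16.25 [0.5591 0.2988 0.121 ] [ 0.    -0.013 -0.031]
16.3 [0.5594 0.299  0.1217] [ 0.001 -0.01  -0.019]
t 16.3 p [559.4 299.  121.7] yaw 103.0 tilt 2.76 F [ 0.6  0.5 -0.7] T [ 0.04  0.02 -0.  ] w 0.697 q [ 0.31  0.64  1.18 -0.01  1.36 -1.48]
tool delta [2.  0.7 7.8] norm 8.1 rows>= 0.19395983912238515 twist -0.0001
tool z lean deg: along tool y (jaw) 0.96 along tool x -2.58 world [-2.3  -1.52]
```

Lower a little more and grip.

Request:
step_arm:
  series:
    - {"xyz":[1,0,7],"twist":0}

```text
t: 16.38
ee_pos: [0.5593, 0.2989, 0.1168]
ee_rot: [-0.113, 0.993, -0.01, -0.02]
wrist_force: [-0.6, 0.9, 0.8]
grip_width: 0.7
```

```bash
python3 settle.py 4; python3 d.py 557 299 114 103
```

```text
16.43 [0.5583 0.2985 0.1148] [0.001 0.011 0.013]
16.48 [0.5581 0.2985 0.1147] [ 0.003 -0.002 -0.012]
16.53 [0.5582 0.2986 0.1149] [ 0.001 -0.002 -0.008]
16.58 [0.5583 0.2986 0.1151] [ 0.002  0.    -0.004]
t 16.58 p [558.3 298.6 115.1] yaw 103.0 tilt 2.74 F [ 0.2 -0.5  0.4] T [ 0.04 -0.02  0.04] w 0.701 q [ 0.31  0.65  1.2  -0.01  1.34 -1.48]
tool delta [1.1 0.7 1.1] norm 1.7 rows>= 0.04121976436003592 twist -0.0001
tool z lean deg: along tool y (jaw) 0.96 along tool x -2.57 world [-2.29 -1.51]
```

Request:
step_arm:
  series:
    - {"xyz":[0,0,0],"twist":0}
  fingers: 0
  grip_force: 50

```text
t: 16.67
ee_pos: [0.5584, 0.2986, 0.1154]
ee_rot: [-0.113, 0.993, -0.011, -0.021]
wrist_force: [-0.3, -0.2, 0.2]
grip_width: 0.572
```

```bash
python3 settle.py 6; python3 d.py 557 299 114 103; python3 - <<'E'
from m import *
c=robot.capture('side');save('s9',c['img'][120:280,200:400],4);report(c)
E
```

```text
16.72 [0.5585 0.2987 0.1154] [0.    0.002 0.003]
16.77 [0.5585 0.2987 0.1154] [-0.001  0.001  0.002]
16.82 [0.5584 0.2986 0.1153] [-0.001 -0.     0.003]
16.87 [0.5586 0.2984 0.1157] [-0.001 -0.004 -0.009]
16.92 [0.5586 0.2986 0.1156] [-0.001  0.     0.005]
16.97 [0.5586 0.2986 0.1156] [ 0.001 -0.002 -0.   ]
t 16.97 p [558.6 298.6 115.6] yaw 102.99 tilt 2.69 F [ 0.7 -0.9  4.4] T [-0.03  0.07  0.  ] w 0.246 q [ 0.31  0.65  1.2  -0.01  1.34 -1.48]
tool delta [1.4 0.8 1.6] norm 2.3 rows>= 0.05400274577581144 twist -0.0003
tool z lean deg: along tool y (jaw) 0.96 along tool x -2.52 world [-2.24 -1.5 ]
orange top none
red z 0.0987 [625.3 247.7] [0. 0.] 0.0 [[625.0, 248.0], [625.0, 248.0], [625.0, 248.0], [625.0, 248.0]] 1
batten z 0.1281 [545.6 294.6] [102.9  55. ] 28.8 [[487.0, 294.0], [514.0, 246.0], [604.0, 295.0], [577.0, 344.0]] 199
panel top z 0.0988 [584.2 189.6] [225.  312.4] 11.8 [[442.0, 319.0], [506.0, 14.0], [726.0, 60.0], [662.0, 365.0]] 3651
unit+panel z 0.0969 [570.6 183.1] [270.2 316.9] 8.1 [[414.0, 321.0], [459.0, 7.0], [727.0, 45.0], [682.0, 359.0]] 5442
unit top z 0.0895 [569.5 178.2] [265.8 307.5] 8.0 [[417.0, 312.0], [459.0, 8.0], [722.0, 44.0], [680.0, 349.0]] 1311
blue z 0.0492 [589.3  31.5] [256.8  14.6] 6.9 [[461.0, 23.0], [463.0, 9.0], [718.0, 40.0], [716.0, 54.0]] 591
bar none
```

View pics/s9.png

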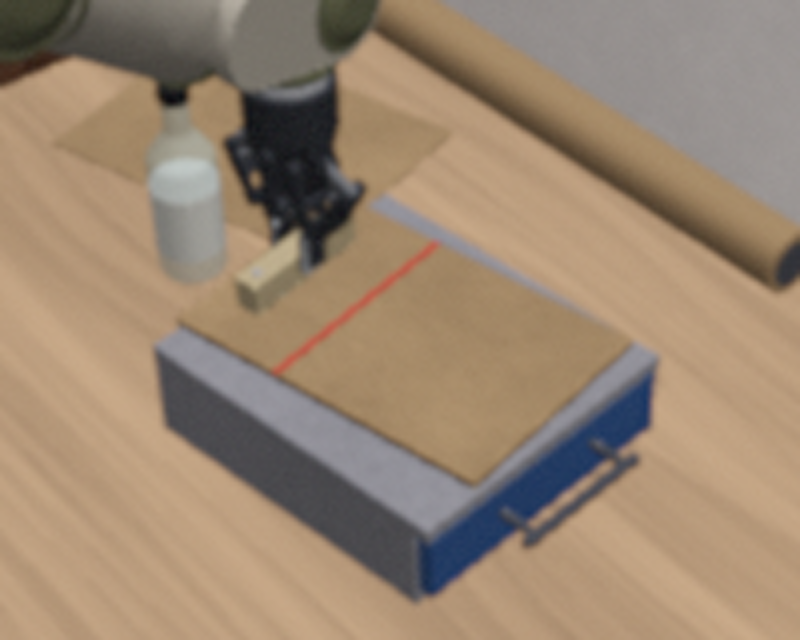

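Request:
step_arm:
  series:
    - {"xyz":[1,-15,0.5],"twist":0.015}

```text
t: 17.1
ee_pos: [0.5605, 0.2859, 0.1156]
ee_rot: [-0.107, 0.994, -0.01, -0.02]
wrist_force: [-1.3, 2.5, 1.3]
grip_width: 0.246
```

```bash
python3 settle.py 3; python3 d.py 585.5 96 115 98
```

```text
17.15 [0.5613 0.2824 0.1156] [ 0.003  0.008 -0.015]
17.2 [0.5613 0.2826 0.1156] [ 0.012  0.006 -0.012]
17.25 [0.5612 0.2828 0.1156] [ 0.01   0.004 -0.006]
t 17.25 p [561.2 282.8 115.6] yaw 102.06 tilt 2.71 F [-0.  -3.3  2.9] T [-0.22  0.02  0.03] w 0.241 q [ 0.28  0.64  1.21 -0.02  1.34 -1.49]
tool delta [  15.1 -187.7    4.6] norm 188.4 rows>= 4.518265347723159 twist 0.0709
tool z lean deg: along tool y (jaw) 1.04 along tool x -2.5 world [-2.23 -1.53]
```

Request:
step_arm:
  series:
    - {"xyz":[2,-22,0.6],"twist":0.02}

```text
t: 17.33
ee_pos: [0.5633, 0.2639, 0.1156]
ee_rot: [-0.096, 0.995, -0.01, -0.02]
wrist_force: [-0.0, 3.4, 2.0]
grip_width: 0.246
```

```bash
python3 settle.py 3 >/dev/null; python3 d.py 585.5 96 115 98
```

```text
t 17.48 p [564.1 260.2 115.6] yaw 100.86 tilt 2.71 F [ 1.  -3.   1.8] T [-0.08  0.03  0.04] w 0.249 q [ 0.25  0.63  1.24 -0.02  1.32 -1.51]
tool delta [   9.8 -165.3    4.3] norm 165.6 rows>= 3.971350712400369 twist 0.0499
tool z lean deg: along tool y (jaw) 1.12 along tool x -2.47 world [-2.22 -1.56]
```

Request:
step_arm:
  series:
    - {"xyz":[2,-22,0.6],"twist":0.02}

```text
t: 17.57
ee_pos: [0.5657, 0.2417, 0.1156]
ee_rot: [-0.086, 0.996, -0.011, -0.02]
wrist_force: [-0.6, 4.2, 1.9]
grip_width: 0.246
```

```bash
python3 settle.py 3 >/dev/null; python3 d.py 585.5 96 115 98
```

```text
t 17.72 p [566.4 238.1 115.6] yaw 99.69 tilt 2.73 F [ 0.5 -3.   3. ] T [-0.08  0.02  0.02] w 0.249 q [ 0.21  0.62  1.26 -0.02  1.31 -1.52]
tool delta [   5.  -143.2    3.8] norm 143.4 rows>= 3.438504783028546 twist 0.0295
tool z lean deg: along tool y (jaw) 1.2 along tool x -2.45 world [-2.21 -1.6 ]
```

Request:
step_arm:
  series:
    - {"xyz":[2,-22,0.6],"twist":0.02}

```text
t: 17.8
ee_pos: [0.5676, 0.2199, 0.1156]
ee_rot: [-0.076, 0.997, -0.011, -0.02]
wrist_force: [-0.6, 2.6, 2.3]
grip_width: 0.247
```

```bash
python3 settle.py 3 >/dev/null; python3 d.py 585.5 96 115 98
```

```text
t 17.95 p [568.3 216.3 115.7] yaw 98.55 tilt 2.75 F [ 0.5 -3.1  2.6] T [-0.12  0.1   0.01] w 0.245 q [ 0.18  0.61  1.28 -0.02  1.3  -1.54]
tool delta [   0.7 -121.5    3.4] norm 121.6 rows>= 2.9149009266545165 twist 0.0096
tool z lean deg: along tool y (jaw) 1.29 along tool x -2.43 world [-2.21 -1.63]
```

Request:
step_arm:
  series:
    - {"xyz":[0,-22,0.7],"twist":0.009}

```text
t: 18.03
ee_pos: [0.5708, 0.1987, 0.1156]
ee_rot: [-0.072, 0.997, -0.011, -0.02]
wrist_force: [-0.4, 5.1, 5.3]
grip_width: 0.242
```

```bash
python3 settle.py 3 >/dev/null; python3 d.py 585.5 96 115 98
```

```text
t 18.18 p [571.8 194.8 115.7] yaw 98.05 tilt 2.75 F [ 0.5 -6.   4.7] T [-0.16  0.06 -0.02] w 0.246 q [ 0.14  0.6   1.29 -0.02  1.29 -1.56]
tool delta [  0.1 -99.7   3.1] norm 99.7 rows>= 2.3919252185727538 twist 0.0009
tool z lean deg: along tool y (jaw) 1.36 along tool x -2.39 world [-2.17 -1.68]
```

Request:
step_arm:
  series:
    - {"xyz":[0,-22,0.7],"twist":0}

```text
t: 18.27
ee_pos: [0.5741, 0.1771, 0.1155]
ee_rot: [-0.072, 0.997, -0.012, -0.02]
wrist_force: [-0.4, 5.0, 2.9]
grip_width: 0.245
```

```bash
python3 settle.py 3 >/dev/null; python3 d.py 585.5 96 115 98; python3 - <<'E'
from m import *
c=robot.capture('side');save('s10',c['img'][140:340,220:440],3.5)
c=robot.capture('top');save('t10',c['img'][120:300,120:420],2.6);report(c);pickle.dump(c,open('t10.pkl','wb'))
E
```

```text
t 18.42 p [575.  173.2 115.7] yaw 98.04 tilt 2.77 F [ 0.7 -4.6  3.8] T [-0.23  0.14  0.  ] w 0.241 q [ 0.11  0.59  1.3  -0.03  1.29 -1.6 ]
tool delta [  0.3 -77.9   2.7] norm 77.9 rows>= 1.868378300947586 twist 0.0007
tool z lean deg: along tool y (jaw) 1.42 along tool x -2.37 world [-2.15 -1.74]
orange top none
red z 0.0991 [581.7 110.8] [194.5   4.9] 8.0 [[485.0, 100.0], [486.0, 95.0], [678.0, 122.0], [678.0, 127.0]] 122
batten none
panel top z 0.0988 [591.9  45.3] [207.1 258.6] 7.4 [[473.0, 160.0], [506.0, -96.0], [711.0, -70.0], [678.0, 187.0]] 5716
unit+panel z 0.0983 [589.1  46.6] [263.4 264.1] 6.6 [[443.0, 163.0], [473.0, -100.0], [735.0, -69.0], [705.0, 193.0]] 6776
unit top z 0.0898 [468.8  89.8] [ 32.2 151.4] 8.0 [[442.0, 162.0], [463.0, 13.0], [495.0, 17.0], [474.0, 167.0]] 604
blue none
bar none
```

View pics/s10.png

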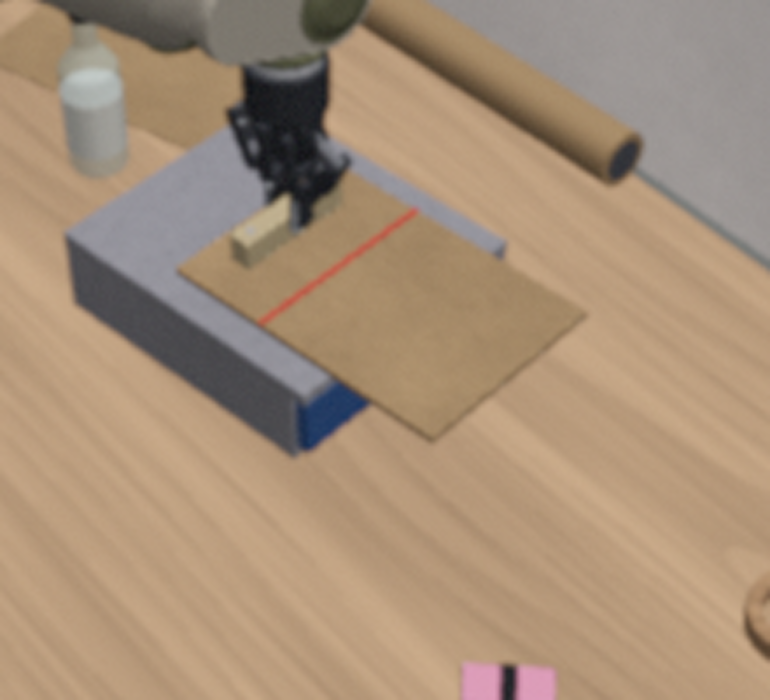

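View pics/t10.png

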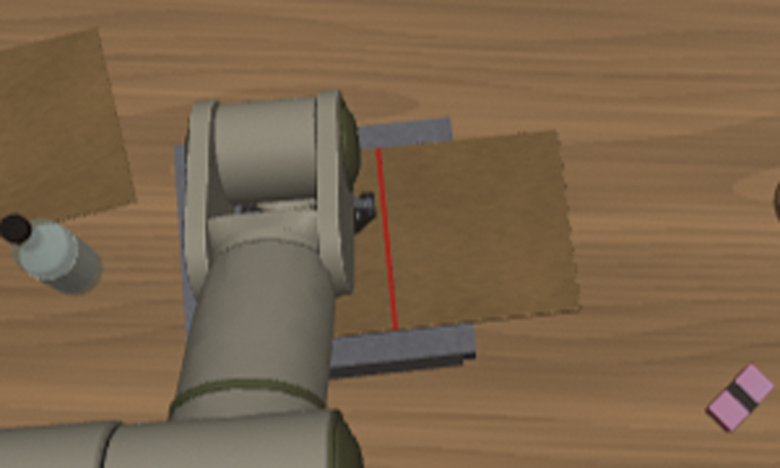

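Request:
step_arm:
  series:
    - {"xyz":[0,-22,0.8],"twist":0}

```text
t: 18.6
ee_pos: [0.5773, 0.1561, 0.1156]
ee_rot: [-0.072, 0.997, -0.012, -0.02]
wrist_force: [-0.9, 5.7, 4.6]
grip_width: 0.245
```

```bash
python3 settle.py 3 >/dev/null; python3 d.py 585.5 94 115 98
```

```text
t 18.75 p [578.3 151.9 115.7] yaw 98.08 tilt 2.75 F [-0.2 -4.3  5. ] T [-0.3   0.21  0.05] w 0.246 q [ 0.07  0.59  1.31 -0.03  1.28 -1.63]
tool delta [  0.9 -58.3   2.3] norm 58.3 rows>= 1.3987918379141808 twist 0.0013
tool z lean deg: along tool y (jaw) 1.46 along tool x -2.33 world [-2.1  -1.77]
```

Request:
step_arm:
  series:
    - {"xyz":[0,-22,0.8],"twist":0}

```text
t: 18.83
ee_pos: [0.5806, 0.1341, 0.1156]
ee_rot: [-0.072, 0.997, -0.013, -0.019]
wrist_force: [-0.2, 4.1, 5.0]
grip_width: 0.242
```

```bash
python3 settle.py 3 >/dev/null; python3 d.py 585.5 94 115 98
```

```text
t 18.98 p [581.6 130.  115.8] yaw 98.07 tilt 2.76 F [ 0.4 -5.1  6.1] T [-0.33  0.19  0.1 ] w 0.247 q [ 0.03  0.59  1.32 -0.03  1.27 -1.67]
tool delta [  1.1 -36.2   1.8] norm 36.2 rows>= 0.8686764563040574 twist 0.0012
tool z lean deg: along tool y (jaw) 1.51 along tool x -2.31 world [-2.08 -1.82]
```

Request:
step_arm:
  series:
    - {"xyz":[0,-22,0.8],"twist":0}

```text
t: 19.07
ee_pos: [0.5839, 0.1122, 0.1156]
ee_rot: [-0.072, 0.997, -0.013, -0.019]
wrist_force: [-1.0, 5.3, 4.3]
grip_width: 0.247
```

```bash
python3 settle.py 3 >/dev/null; python3 d.py 585.5 94 115 98; python3 - <<'E'
from m import *
c=robot.capture('side');save('s11',c['img'][140:340,220:440],3.5);pickle.dump(c,open('s11.pkl','wb'))
report(c)
c=robot.capture('top');save('t11',c['img'][140:280,200:400],4);report(c);pickle.dump(c,open('t11.pkl','wb'))
E
```

```text
t 19.22 p [584.9 108.  115.8] yaw 98.04 tilt 2.78 F [ 0.8 -4.6  5.7] T [-0.33  0.23  0.12] w 0.246 q [-0.    0.58  1.32 -0.03  1.27 -1.7 ]
tool delta [  1.3 -13.9   1.2] norm 14.0 rows>= 0.336601537911279 twist 0.0007
tool z lean deg: along tool y (jaw) 1.56 along tool x -2.3 world [-2.05 -1.87]
orange top none
red z 0.0971 [521.9  36.7] [4.8 6.2] 90.0 [[519.0, 34.0], [525.0, 34.0], [525.0, 39.0], [519.0, 39.0]] 3
batten z 0.1281 [564.7 102.5] [94.7 45.7] 12.9 [[513.0, 114.0], [524.0, 70.0], [616.0, 91.0], [606.0, 135.0]] 217
panel top z 0.0997 [599.6  10.1] [223.8 326.6] 6.2 [[471.0, 160.0], [506.0, -164.0], [728.0, -140.0], [693.0, 184.0]] 4277
unit+panel z 0.0967 [581.9  90.7] [268.6 486.9] 7.6 [[417.0, 314.0], [481.0, -168.0], [747.0, -133.0], [683.0, 350.0]] 7420
unit top z 0.0899 [569.7 179. ] [267.  308.3] 7.4 [[418.0, 315.0], [457.0, 9.0], [722.0, 43.0], [682.0, 349.0]] 2408
blue z 0.0458 [499.6  17.5] [71. 14.] 2.0 [[464.0, 23.0], [464.0, 9.0], [535.0, 12.0], [535.0, 26.0]] 169
bar z 0.1004 [ 587.9 -143.2] [144.5  22.6] 6.9 [[515.0, -141.0], [518.0, -163.0], [661.0, -146.0], [658.0, -123.0]] 211
orange top none
red z 0.0991 [595.4  46.3] [201.7   5.5] 8.3 [[495.0, 35.0], [496.0, 29.0], [696.0, 58.0], [695.0, 63.0]] 125
batten none
panel top z 0.0991 [600.6 -18.5] [201.9 260. ] 8.3 [[482.0, 96.0], [519.0, -162.0], [719.0, -133.0], [682.0, 125.0]] 5513
unit+panel z 0.0988 [584.2 -30.3] [259.3 267.8] 89.2 [[448.0, -158.0], [716.0, -162.0], [720.0, 97.0], [452.0, 101.0]] 6012
unit top z 0.0902 [557.5 283. ] [263.2  97. ] 6.3 [[421.0, 317.0], [432.0, 220.0], [694.0, 249.0], [683.0, 346.0]] 2346
blue none
bar z 0.1004 [ 652.8 -141.1] [3.1 0. ] 179.5 [[654.0, -141.0], [654.0, -141.0], [651.0, -141.0], [651.0, -141.0]] 2
```

View pics/t11.png

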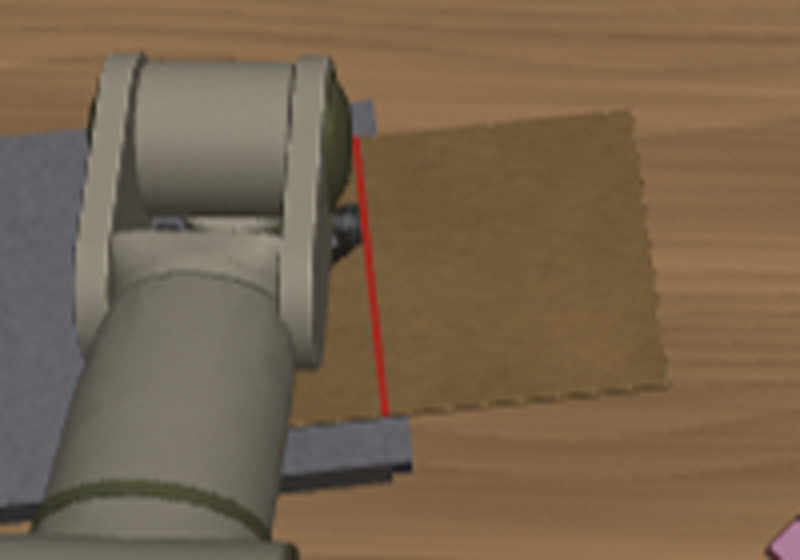

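View pics/s11.png

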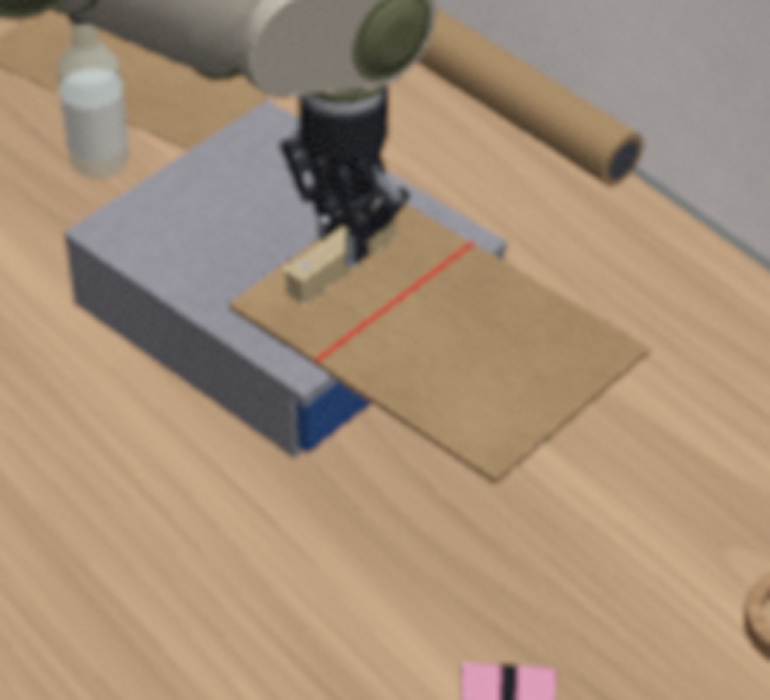

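```bash
python3 - <<'E'
from m import *
c=pickle.load(open('t11.pkl','rb'));save('zA',c['img'][155:185,275:315],18);save('zB',c['img'][235:265,280:320],18)
c0=pickle.load(open('t7.pkl','rb'));
xi=np.array([-np.sin(np.radians(8.0)),np.cos(np.radians(8.0))])
P=cloud(c);hsv=cv2.cvtColor(c['img'],cv2.COLOR_RGB2HSV)
Z=P[...,2];m=(hsv[...,1]<70)&(abs(Z-.0895)<.005)&(P[...,0]>.4)&(P[...,0]<.76)&(P[...,1]<.36)&(P[...,1]>-.1)
Q=P[m][:,:2]*1000; s=(Q-[593,31])@xi; l=(Q-[593,31])@np.array([xi[1],-xi[0]])
for a,b in[(-130,-105),(100,130)]:
    k=(l>a)&(l<b); print(a,b,k.sum(),np.sort(s[k])[:10].round(1),s[k].max().round(1))
r=cloud(c);h=hsv[...,0].astype(int);mr=((h<6)|(h>172))&(hsv[...,1]>150)&(Z>.08)&(Z<.12)&(P[...,0]>.35)
Q=P[clean(mr)][:,:2]*1000;s=(Q-[593,31])@xi;l=(Q-[593,31])@np.array([xi[1],-xi[0]])
print('red',np.polyfit(l,s,1),s.mean(),l.min(),l.max())
E
```

```text
-130 -105 443 [-0.2  0.1  0.4  0.7  1.   1.3  1.6  2.   2.2  2.5] 299.7
100 130 378 [0.1 0.4 0.8 1.  1.3 1.7 2.3 2.6 2.9 3.2] 299.8
red [2.72653925e-03 1.46229276e+01] 14.629953738162943 -96.32152263379622 105.35988533044191
```

View pics/zB.png

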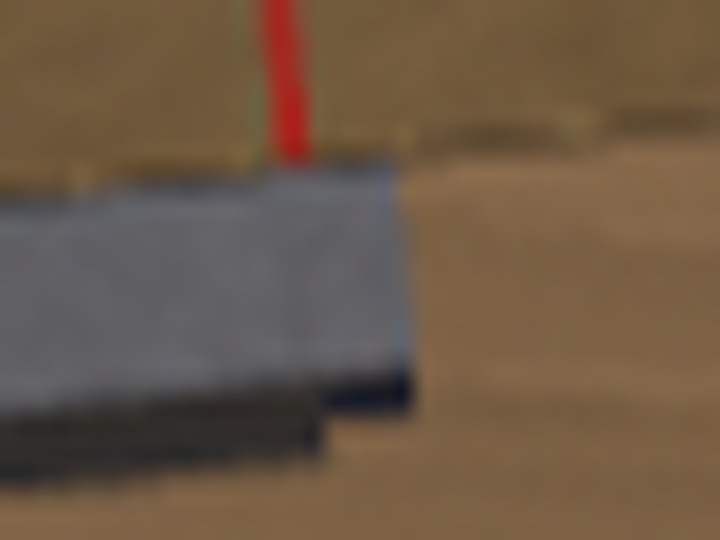

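Request:
step_arm:
  series:
    - {"xyz":[0,-14.5,0.6],"twist":0}

```text
t: 19.4
ee_pos: [0.5864, 0.097, 0.1156]
ee_rot: [-0.071, 0.997, -0.014, -0.019]
wrist_force: [-0.4, 4.2, 6.1]
grip_width: 0.241
```

```bash
cat > fin.py <<'E'
import sys
from m import *
for i in range(4): robot.capture('top')
c=robot.capture('top');tag=sys.argv[1];save('t'+tag,c['img'][140:280,200:400],4)
P=cloud(c);hsv=cv2.cvtColor(c['img'],cv2.COLOR_RGB2HSV);Z=P[...,2]
xi=np.array([-np.sin(np.radians(8.0)),np.cos(np.radians(8.0))]);yl=np.array([xi[1],-xi[0]])
h=hsv[...,0].astype(int);mr=((h<6)|(h>172))&(hsv[...,1]>150)&(Z>.06)&(Z<.14)&(P[...,0]>.35)
Q=P[clean(mr)];s=(Q[:,:2]*1000-[593,31])@xi;l=(Q[:,:2]*1000-[593,31])@yl
print('red slope,dist',np.polyfit(l,s,1).round(4),'lat',l.min().round(1),l.max().round(1),'z fit',np.polyfit(l,Q[:,2]*1000,1).round(3))
# panel plane
S=((P[...,:2]*1000-[593,31])@xi);L=((P[...,:2]*1000-[593,31])@yl)
for lo,hi in[(-190,-150),(-110,-70),(-40,-10)]:
    k=(S>lo)&(S<hi)&(abs(L)<85)&(Z>.05)&(Z<.2);print(lo,'panel z',np.round(np.median(Z[k])*1000,1) if k.any() else None, 'left/right',[np.round(np.median(Z[k&q])*1000,1) for q in (L<-40,L>40)])
c=robot.capture('side');save('s'+tag,c['img'][140:340,220:440],3.5)
E
python3 fin.py 12; python3 d.py
```

```text
red slope,dist [-0.0004  0.1769] lat -96.7 99.6 z fit [3.0000e-03 9.9086e+01]
-190 panel z 99.5 left/right [np.float64(99.5), np.float64(99.3)]
-110 panel z 98.8 left/right [np.float64(99.1), np.float64(99.3)]
-40 panel z 98.8 left/right [np.float64(98.8), np.float64(98.9)]
t 19.7 p [587.1  94.1 115.8] yaw 98.09 tilt 2.79 F [-0.8 -3.9  5.6] T [0.   0.33 0.07] w 0.245 q [-0.03  0.58  1.32 -0.04  1.27 -1.73]
tool z lean deg: along tool y (jaw) 1.61 along tool x -2.28 world [-2.03 -1.91]
```

View pics/t12.png

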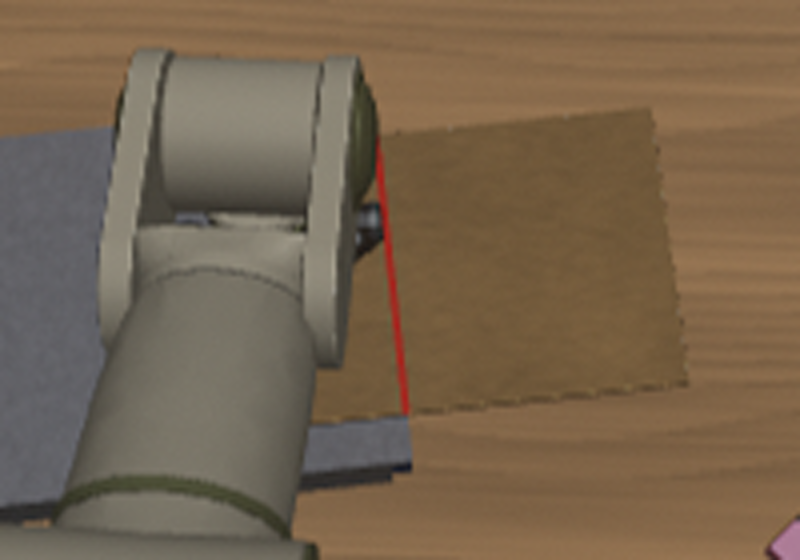

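View pics/s12.png

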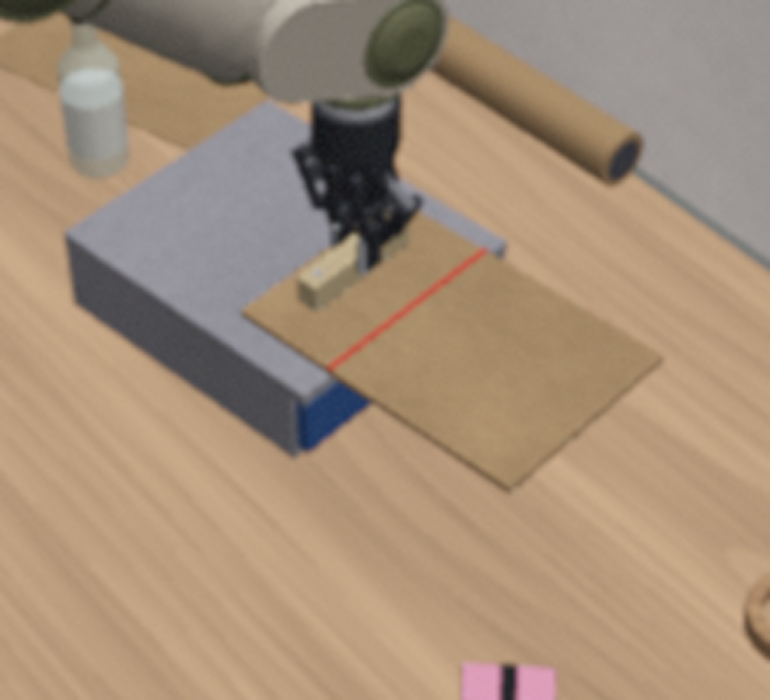

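```bash
python3 - <<'E'
from h import *
c=pickle.load(open('t11.pkl','rb'))
c=robot.capture('side')
for l in['bottle','mug','tape']:
    m=robot.mark_of(c,l)[0];print(l,m['score'],np.round(m['point']))
s=robot.state();print(s['t'],s['ee_pos'],s['qd'].round(4),s['wrist_force'],s['grip_width'])
print(robot.job_done())
E
```

```text
bottle 0.93 [247. 186.]
mug 0.62 [405. 419.]
tape 0.85 [446. 320.]
19.9 [0.58706982 0.09409782 0.11580415] [ 0.0002  0.0005  0.0003  0.0024 -0.0014  0.0011] [-0.87109315 -3.96472838  5.172828  ] 0.24418917635048995
the job is handed in; nothing more can be done
None
```

The job is handed in at about 19.9 s, with the gripper still holding the panel by its batten. No verdict was reported.

- **Screws and drawer:** I put the orange box flat in the open drawer and let go. I then pushed the drawer by its handle until it hit the stop at about 31 N. In the picture the blue front was flush with the unit.
- **Panel:** I gripped the batten at 50 N and slid the panel out about 204 mm in short settled steps, turning it about 5° to square it.
- **Last checks:**
  - **Red line:** about 0.2 mm from the front edge and within 0.001 rad of square. Sideways it is about 1.5 mm from the middle.
  - **Flatness:** panel top at 98.8–99.5 mm. The camera read 98.3 mm while it lay untouched.
  - **Hold:** grip closed on the batten and arm at rest.
  - **Bystanders:** bottle, mug and tape were found within about 3 pixels of their starting positions.
- **Shortcomings:**
  - The tool ended about 2.8° off vertical. It drifted while moving, and I had no way to command the tilt. The panel heights show no matching tilt.
  - I could not see into the closed drawer at the end. That the screws are still in place rests on the last view before it shut.

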